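# Refit the speed knob on the plate shaker

## Task

The speed knob has come off the microplate shaker: pick it up off the bench and fit it back on its D-shaft, flat to flat, pressing it fully home until it snaps. The control behind the panel is delicate, so feel for the flat with a light hand (5 N is enough) and never force the knob: a push of 10 to 15 N snaps it on, and 40 N of load between knob and shaft breaks the control. Then, with the knob home, turn it down anticlockwise to the stop, so that its white pointer stands at the red zero mark, and let go, leaving the plate on the shaker and the other things on the bench where they are.

Things in the scene. Friction and masses are not known exactly. Their poses are not given: they have to be found in the camera images.
- knob: The loose speed knob: die-cast, black, fluted, round, 40 mm across, 30 mm tall, about 165 g, with an aluminium disc on top; it stands upright on the bench, bore down. Origin: centre of its underside; z up its axis; x along the white pointer line on its top
- knob_grip (a point): Point on the knob's axis, 22 mm above its underside. Grip it here, across the sides: above 18.5 mm the outside is a plain cylinder 40 mm across. 30 to 60 N of grip holds it, but it may creep round in the grip by up to 0.2 rad while it is turned or pressed
- bore_flat (a point): Lower edge of the flat in the knob's bore, 7.5 mm above the underside, 1.3 mm from the axis on the pointer's side. Bore from below: a lead-in cone, 17 mm across at 2.6 mm up, 10.5 mm across at 5.2 mm; round, 10.5 mm across; a D (its flat chamfered 0.8 mm) from 7.5 mm up to the blind end at 18.5 mm. 12 mm up a two-legged spring clip rides over the shaft's tip and snaps into its groove
- pointer_tip (a point): Outer end of the knob's white pointer line: on the knob's top rim, 20 mm from its axis and 30 mm above its underside
- shaker: The fixed microplate shaker: cream case on a grey base, 300 mm (its x, front to back) by 240 mm (its y); in front (towards the robot) a flat control deck 75 mm above the bench, behind it a raised aluminium platform (top 99 mm above the bench) that carries a microplate. Origin: centre of its underside on the bench; x towards its back, z up
- shaft_axis (a point): On the surface of the control deck, on the axis of the speed control (x = -85, y = 45 mm in the shaker's frame, axes parallel to the shaker's). From it the steel D-shaft stands up, 10 mm across, its flat 1 mm from the axis, with a groove 8 to 16 mm up; a bushing 14 mm across and 4 mm high is round its foot. The deck is clear and flat for 60 mm round it
- shaft_tip (a point): Centre of the shaft's chamfered tip, 20 mm above the deck; axes the shaker's, NOT the flat's. The flat's direction is not measured: it faces 0.45 to 1.7 rad clockwise (from above) of the zero mark and must be felt for. The shaft turns stiffly (0.02 N m), so a knob turned on it at 5 N does not drag it. Flats out of line by over 0.15 rad or so: the knob rests on the tip, underside 12 to 12.5 mm above the deck
- knob_home (a point): Where the knob's underside centre is when home, 1.5 mm above the deck, the shaft's tip at the end of the bore. With the flats in line the knob drops to 10 mm; from 10 to 7 mm the clip has to be pushed over the tip, about 7 N; it then slides easily, and over the last 2 mm snaps and pulls it home. The pointer then shows where the flat faces. The shaft has a stop at the zero mark and turns clockwise from it
- zero_mark (a point): Inner end of the red zero mark on the deck, 26 mm from the shaft's axis; its x axis points outwards from the shaft's axis along the mark, 2.5 rad anticlockwise (from above) of the shaker's x. Ten pale ticks follow it clockwise
- microplate: White 96-well plate, 86 x 128 x 14.5 mm, lying loose between the lips of the shaker's platform; origin: centre of its underside. To be left alone
- reagent_bottle: Small amber bottle with a blue cap, 48 mm across, 85 mm tall, upright on the bench; origin: centre of its underside. To be left alone
- tip_rack: Blue pipette-tip rack, 122 x 82 x 48 mm, on the bench; origin: centre of its underside. To be left alone
- screwdriver: Screwdriver 150 mm long lying on the bench, along its x; origin at its middle, underside. To be left alone
Mind the look-alikes: they are no part of the job. There is more than one size of the knob; the job needs the larger.

How it is judged:
By the outcome, as a careful person would: the job done as asked, in the order asked, and still so for the second after the job is handed in, with the robot touching nothing.
It also fails if it takes over 72 s, if anything falls off the work surface, if the arm or the gripper's body presses on something with over 40 N, if the wrist force passes 120 N, or if a joint passes its speed limit or range.

## Robot

A 6-joint arm with a two-finger parallel gripper is mounted at the origin on the work surface. World frame = base frame: x ahead of the robot, y to its left, z up, the work surface at z = 0. Lengths are in m, angles in rad, forces in N, time in s.
With the tool pointing down it reaches from about 0.35 to 0.975 m from the base axis. Payload 4.9 kg.
Tool frame: the origin (TCP) lies at the very end of the fingers, on their centre line; the grasp point (between the pads) lies 19 mm behind it; y points along the fingers, z is the direction in which the jaws open and shut, and the axes are right-handed (so a half turn about y gives the same grasp; the last joint's range is limited). The gripper opens to 85 mm and grips with 20 to 120 N. Pads are 22 mm wide; open, the fingers measure 114 mm over their backs; the gripper's body (76 mm by 85 mm) begins 54 mm behind the grasp point. The pads swing forward as they close: fully open they stand 13 mm farther back than shut.
Start: joints at [1.147, 0.053, 1.613, -0, 1.476, -0.119], TCP at [0.188, 0.596, 0.231] pointing down, gripper open.
Joint ranges: [-3.01, 3.01], [-1.01, 2.22], [0.06, 2.58], [-1.02, 4.17], [0.09, 2.62], [-3.14, 3.14]. Speed limits (rad/s): [2.57, 2.57, 3.14, 3.14, 3.14, 3.14].

## Interface

Orientations are given as a rotation vector (axis times angle).
In Python, from station import ctrl gives the robot as it stands.
- The arm moves only by the tool arm_command, never from a script. Its argument "steps" is a list of rows, each a list of 3 entries, a list of its own where there are three numbers: the shift along the tool's x, y, z in m, then the turn, a rotation vector about the tool's x, y, z in degrees, then the opening, from 0 (shut) to 1 (fully open). In form: [[[dx, dy, dz], [ax, ay, az], gripper], ...]. A call has 1 to 5 rows; each row is the pose to reach, as a shift and turn from the pose measured when the call began, along the tool's axes at that moment; what a row does not reach only later rows make up. A row lasts 1/10 s, in which the tool goes at most 50 mm and 8.59 degrees, less where a joint would pass 70% of its speed; a pose out of reach is approached as far as the arm can. A call with a gripper value outside its range is refused whole. The fingers move at their own pace and stop on an object; "force" is the grip in N (left out, the last holds). Time passes only in rows, so rows that repeat a pose let the fingers close. It gives the time, the measured TCP pose, the force and the opening at its end, in the units of the state.
- ctrl.get_obs(): the state, without advancing time (a new reading comes with each control period).
- ctrl.get_image(name): name is "scene" or "top"; returns a dict with "img" (420x560x3 uint8, red, green, blue), "camera_matrix" (3x3 intrinsics, pixels), "world_from_camera" (4x4, takes a point from camera to world coordinates). Camera axes: x right, y up, looking along -z (the intrinsics and any distortion apply to the point x, -y, -z); pixel columns grow to the right and rows downward; lengths in m; the calibration is good to about 2 mm. A picture is of the moment at which its call begins. There is no depth.
- ctrl.finish_job(): hands the job in, once; it reports no verdict.
Trained networks look in a picture, given as the dict that the camera call returned (one of the last four; its "shot" number tells which), for a name from the list of things; names that differ only in an ending like _2 or _b are one class to them, and where a whole thing is asked for, a point or a joint stands for the part that bears it (a point fixed in the world has none). Each returns a list of dicts, best first, with "confidence" (0 to 1); they miss things now and then, are a little off and sometimes report something else, mostly with a low value. They report only what shows in the picture. A call takes as long as a camera call. They do not tell look-alikes from the thing itself.
- ctrl.boxes_of(picture, name): "position" ([row, column] in pixels, amid what is visible of it).
The state is a dict: "t": time; "q": joint angles; "dq": joint speeds; "effort": joint torques, N m; "tool_pos": TCP position; "tool_rot": TCP orientation; "contact_force": force on the tool from outside, world axes, zero at the start; "wrist_torque": the same for the moment, N m; "opening": finger opening in m.
Only numpy, scipy, OpenCV 4.12 (cv2) and the standard library are available. Lean on these libraries where they do the work, as an engineer would, in place of code of your own. Each camera call takes 0.05 s, during which the arm holds its last target.

## Working session

There is one attempt and no reset: what is moved stays moved. The work goes in short steps, Python scripts to look and compute and a tool call to move; the robot and the scene stay as the last step left them, time stands still between calls to the robot, and variables do not carry over. Pictures are saved under pics/ and viewed, and the job is handed in when it is done.

Besides the shell and the picture viewer there is one more tool, called after "Call:" as a command line: name --argument value ..., lists and objects as JSON in quotes. arm_command: Moves the arm, as the interface text tells. Its arguments: {"type":"object","properties":{"steps":{"type":"array"},"force":{"type":"number"}},"required":["steps"]}

```bash
mkdir -p pics; ls
cat > h.py <<'E'
import numpy as np, cv2
from scipy.spatial.transform import Rotation as R
from station import ctrl
def save(p,name,crop=None,s=1):
    im=cv2.cvtColor(p["img"],cv2.COLOR_RGB2BGR)
    if crop: r0,r1,c0,c1=crop; im=im[r0:r1,c0:c1]
    if s!=1: im=cv2.resize(im,None,fx=s,fy=s,interpolation=cv2.INTER_CUBIC)
    cv2.imwrite("pics/"+name,im)
def px2w(p,rc,z):
    K=np.array(p["camera_matrix"]);T=np.array(p["world_from_camera"])
    d=np.array([(rc[1]-K[0,2])/K[0,0],-(rc[0]-K[1,2])/K[1,1],-1.])
    d=T[:3,:3]@d;o=T[:3,3]
    return o+d*(z-o[2])/d[2]
def w2px(p,w):
    K=np.array(p["camera_matrix"]);T=np.array(p["world_from_camera"])
    c=T[:3,:3].T@(np.array(w)-T[:3,3])
    return np.array([K[1,2]+K[1,1]*(-c[1])/(-c[2]),K[0,2]+K[0,0]*c[0]/(-c[2])])
E
python3 - <<'E'
from h import *
np.set_printoptions(precision=4,suppress=True)
o=ctrl.get_obs();print(o)
for n in("scene","top"):
    p=ctrl.get_image(n);save(p,n+"0.png")
    print(n,p.keys(),p["camera_matrix"],p["world_from_camera"])
    for k in("knob","shaft_tip","shaker","microplate","zero_mark","pointer_tip","reagent_bottle","tip_rack","screwdriver"):
        try: print(k,[(np.round(b["position"],1),round(b["confidence"],2)) for b in ctrl.boxes_of(p,k)])
        except Exception as e: print(k,e)
E
```

```text
pics
{'t': 0.0, 'q': array([ 1.147 ,  0.0533,  1.6143, -0.    ,  1.476 , -0.119 ]), 'dq': array([ 0.0003,  0.0009,  0.0002, -0.0007, -0.0003,  0.001 ]), 'effort': array([  0.0001, -39.369 , -37.0175,  -0.0002,   0.0073,  -0.    ]), 'tool_pos': array([0.1873, 0.5956, 0.2301]), 'tool_rot': array([-1.5595,  0.2397, -0.2388]), 'contact_force': array([ 1.3115, -0.0539, -0.2794]), 'wrist_torque': array([-0.0581,  0.0089,  0.0491]), 'opening': 0.08533806768505445}
scene dict_keys(['img', 'camera_matrix', 'world_from_camera', 'shot']) [[481.3084   0.     273.8733]
 [  0.     481.3084 202.8034]
 [  0.       0.       1.    ]] [[-0.7529 -0.344   0.5611  1.2076]
 [ 0.6579 -0.3726  0.6544  0.7756]
 [-0.0161  0.8619  0.5069  0.7052]
 [ 0.      0.      0.      1.    ]]
knob [(array([274.5, 400.2]), 0.67), (array([258.2, 380.4]), 0.6)]
shaft_tip [(array([230.8, 250.3]), 0.56)]
shaker [(array([232.1, 250.6]), 0.69)]
microplate [(array([216.6, 221.8]), 0.86), (array([232.8, 251.4]), 0.68), (array([332.7, 357.1]), 0.35)]
zero_mark [(array([233.7, 250.8]), 0.77)]
pointer_tip [(array([274.6, 401.2]), 0.7
[... 238 characters left out ...]
521.2366   0.     283.9349]
 [  0.     521.2366 212.7415]
 [  0.       0.       1.    ]] [[-0.0148  0.988  -0.154   0.3831]
 [-0.9995 -0.0104  0.0295  0.0246]
 [ 0.0275  0.1544  0.9876  1.2565]
 [ 0.      0.      0.      1.    ]]
knob [(array([266.5, 144.8]), 0.75), (array([279.7, 174.4]), 0.43)]
shaft_tip [(array([209.8, 288.5]), 0.56)]
shaker [(array([211.5, 293.7]), 0.89)]
microplate [(array([165.5, 291.9]), 0.96)]
zero_mark [(array([206.5, 290.2]), 0.92), (array([180.7, 122.9]), 0.68)]
pointer_tip [(array([268., 146.]), 0.7), (array([279.6, 175.2]), 0.66)]
reagent_bottle [(array([272.3, 415.4]), 0.64)]
tip_rack []
screwdriver [(array([268.6, 145.3]), 0.73), (array([174.6, 421.3]), 0.62)]
```

View pics/scene0.png

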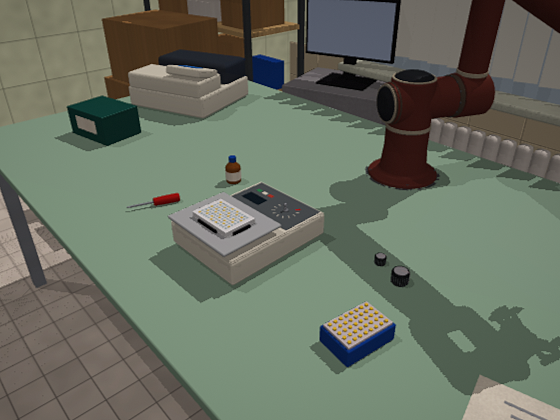

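View pics/top0.png

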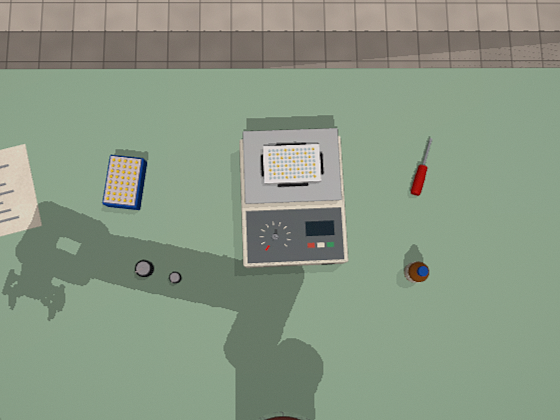

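Run:
```python
from h import *
np.set_printoptions(precision=4,suppress=True)
p=ctrl.get_image("top")
a=p["img"];
def c(r0,r1,c0,c1,s): return cv2.resize(cv2.cvtColor(a[r0:r1,c0:c1],cv2.COLOR_RGB2BGR),None,fx=s,fy=s,interpolation=cv2.INTER_CUBIC)
im=np.hstack([c(245,300,125,195,5),c(195,270,235,305,5)[:275*1]]) if 0 else None
cv2.imwrite("pics/knobs.png",c(245,300,125,195,10))
cv2.imwrite("pics/dial.png",c(205,265,240,310,10))
cv2.imwrite("pics/shaker.png",c(120,275,230,355,5)[:, :][:600] if 0 else cv2.resize(c(120,275,230,355,1),None,fx=3.8,fy=3.8,interpolation=cv2.INTER_CUBIC))
p=ctrl.get_image("scene");a=p["img"]
cv2.imwrite("pics/knobs_s.png",c(245,295,365,425,10))
```

```text
(no output)
```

View pics/knobs.png

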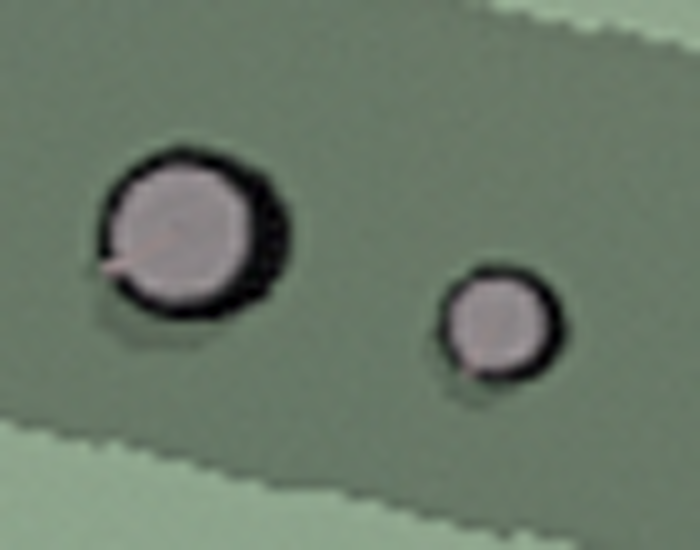

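View pics/dial.png

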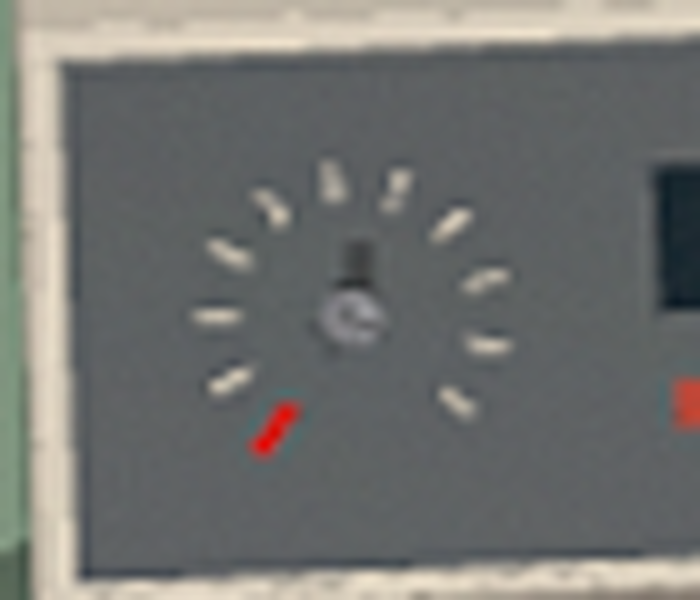

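View pics/shaker.png

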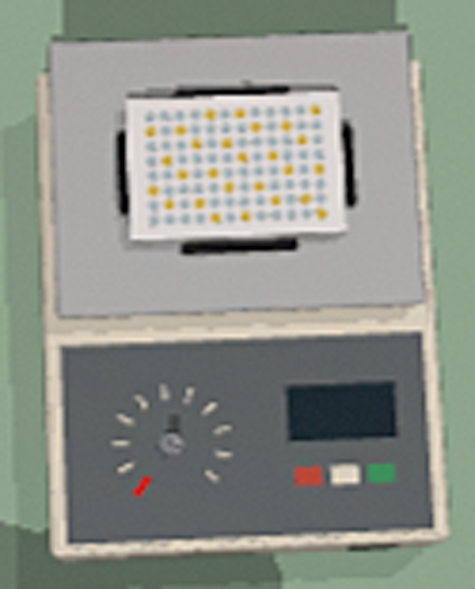

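View pics/knobs_s.png

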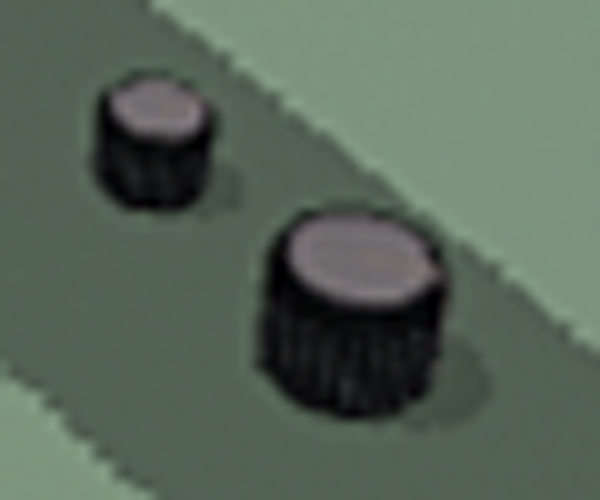

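```bash
cat > meas.py <<'E'
from h import *
np.set_printoptions(precision=4,suppress=True)
def comps(mask,minA=3):
    n,l,s,c=cv2.connectedComponentsWithStats(mask.astype(np.uint8));
    return [(c[i][1],c[i][0],s[i,4],i) for i in range(1,n) if s[i,4]>=minA],l
def disc(p,r0,r1,c0,c1,z):
    a=p["img"][r0:r1,c0:c1].astype(int)
    m=(a[...,0]>a[...,1]-2)&(a.sum(2)>270)
    C,l=comps(m); return [(px2w(p,(r+r0,c+c0),z),(r+r0,c+c0),A) for r,c,A,_ in C]
def circ(P):
    A=np.c_[2*P,np.ones(len(P))];x=np.linalg.lstsq(A,(P**2).sum(1),rcond=None)[0]
    r=np.sqrt(x[2]+x[0]**2+x[1]**2); return x[:2],r,np.linalg.norm(P-x[:2],axis=1)-r
E
python3 - <<'E'
from meas import *
p=ctrl.get_image("top")
print("knob top",disc(p,245,300,125,195,.03))
s=ctrl.get_image("scene")
print("knob scene",disc(s,245,295,365,425,.03))
# dial
r0,r1,c0,c1=205,263,248,305
for q,(r0,r1,c0,c1) in((p,(217,252,257,294)),(s,(198,222,265,304))):
    a=q["img"][r0:r1,c0:c1].astype(float)
    up=8
    A=cv2.resize(a,None,fx=up,fy=up,interpolation=cv2.INTER_CUBIC)
    warm=A[...,0]-A[...,2]
    red=(A[...,0]-A[...,1]>60)
    tick=(warm>15)&(A[...,1]>125)&~red
    for nm,m in(("red",red),("tick",tick)):
        C,l=comps(m,40)
        P=np.array([px2w(q,((r+.5)/up-.5+r0,(c+.5)/up-.5+c0),.075)[:2] for r,c,_,_ in C])
        print(nm,len(P),[x[2] for x in C]); print(P)
        if nm=="tick":
            cc,rr,res=circ(P);print(cc,rr,res*1e3)
            print("ang red", np.arctan2(*(red0-cc)[::-1]))
        else: red0=P[0]
save(s,"dial_s.png",(190,235,255,315),10)
E
```

```text
knob top [(array([0.4481, 0.319 , 0.03  ]), (np.float64(267.85616438356163), np.float64(142.486301369863)), np.int32(146)), (array([0.4259, 0.2459, 0.03  ]), (np.float64(277.04347826086956), np.float64(173.94202898550725)), np.int32(69))]
knob scene [(array([0.4364, 0.2524, 0.03  ]), (np.float64(255.2), np.float64(380.37142857142857)), np.int32(35)), (array([0.4483, 0.3176, 0.03  ]), (np.float64(270.4318181818182), np.float64(400.57954545454544)), np.int32(88))]
red 1 [np.int32(891)]
[[0.4881 0.0289]]
tick 10 [np.int32(92), np.int32(67), np.int32(143), np.int32(252), np.int32(209), np.int32(107), np.int32(181), np.int32(163), np.int32(254), np.int32(165)]
[[ 0.5447 -0.0001]
 [ 0.5425  0.015 ]
 [ 0.5373  0.0278]
 [ 0.5347 -0.0121]
 [ 0.5284  0.039 ]
 [ 0.5221 -0.0204]
 [ 0.514   0.0417]
 [ 0.5065 -0.0201]
 [ 0.4992  0.0392]
 [ 0.494  -0.0121]]
[0.5134 0.0105] 0.031170465834164888 [ 1.7961 -1.7768 -1.7231 -0.1945  1.0192  0.9387  0.06    0.1893  0.8632
 -1.3974]
ang red 2.51425148806704
red 1 [np.int32(465)]
[[0.4872 0.026 ]]
tick 3 [np.int32(47), np.int32(51), np.int32(44)]
[[0.4978 0.0364]
 [0.5384 0.0259]
 [0.5157 0.0759]]
[0.5227 0.049 ] 0.02785083126546286 [-0. -0. -0.]
ang red -2.5682004077821605
```

View pics/dial_s.png

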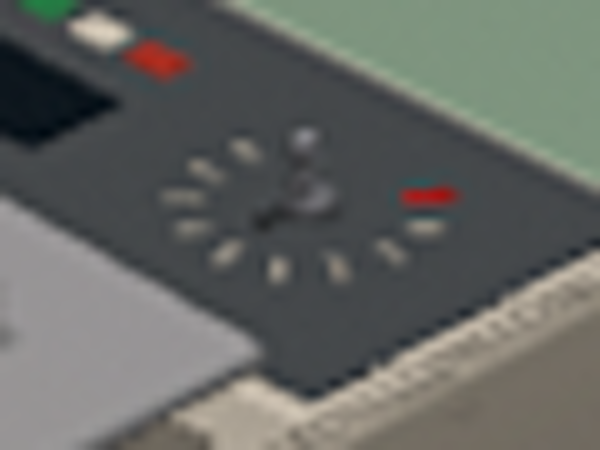

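Run:
```python
from meas import *
p=ctrl.get_image("top");s=ctrl.get_image("scene")
for z in(.095,.09):print(px2w(p,(236.2,274.75),z),px2w(s,(203.2,285.0),z))
# dark-contrast ticks in scene by local threshold, fit circle
for q,(r0,r1,c0,c1) in((p,(217,252,257,294)),(s,(200,221,269,304))):
    a=q["img"][r0:r1,c0:c1].astype(float);up=8
    A=cv2.resize(a,None,fx=up,fy=up,interpolation=cv2.INTER_CUBIC)
    red=(A[...,0]-A[...,1]>45); g=A[...,1]; w=A[...,0]-A[...,2]
    tick=(w>8)&(g>np.median(g)+18)&~cv2.dilate(red.astype(np.uint8),np.ones((9,9))).astype(bool)
    C,l=comps(tick,60);Cr,_=comps(red,60)
    f=lambda r,c:px2w(q,((r+.5)/up-.5+r0,(c+.5)/up-.5+c0),.075)[:2]
    P=np.array([f(r,c) for r,c,_,_ in C]); R0=f(*Cr[0][:2])
    cc,rr,res=circ(P);print(len(P),cc,rr,res*1e3,"red",R0,np.arctan2(*(R0-cc)[::-1]),np.linalg.norm(R0-cc))
    rr_,cc_=np.nonzero(red); W=np.array([f(r,c) for r,c in zip(rr_,cc_)]); W=W-W.mean(0)
    u,sv,v=np.linalg.svd(W,full_matrices=False); print("mark dir",np.arctan2(v[0,1],v[0,0]),sv)
# shaker edges: deck dark/cream boundary at top
save(p,"x.png")
# flat knob pointer
# pointer dir in top: tip pixel (crop 105,268)
t=px2w(p,(245+26.8-.5,125+10.5-.5),.03);print("ptr tip",t, np.arctan2(*(t-np.array([.4481,.319,.03]))[:2][::-1]))
t=px2w(s,(245+27-.5,365+43.2-.5),.03);print("ptr tip s",t, np.arctan2(*(t-np.array([.4483,.3176,.03]))[:2][::-1]))
o=ctrl.get_obs();print(R.from_rotvec(o["tool_rot"]).as_matrix())
```

```text
[0.5113 0.0112 0.095 ] [0.513  0.0081 0.095 ]
[0.5119 0.0112 0.09  ] [0.5074 0.0018 0.09  ]
10 [0.5138 0.0108] 0.031169932829890994 [-0.8657  1.419  -0.7159 -0.5135  0.4809  0.1411 -0.2849  0.2712  0.5535
 -0.5589] red [0.4881 0.0289] 2.5291211804781835 0.03140346432858152
mark dir 2.490405990498498 [0.1326 0.0517]
11 [0.4971 0.006 ] 0.04115156050316013 [  4.3798   2.5065   2.91   -10.7833  -2.8598   4.0759 -10.5613   4.6657
  -4.9147   1.3115   4.9156] red [0.4872 0.0261] 2.0326765405218654 0.022376325882217954
mark dir -0.6073085037228454 [0.0916 0.0552]
ptr tip [0.4404 0.3361 0.03  ] 1.9945233307373817
ptr tip s [0.4399 0.3304 0.03  ] 2.1537548368583304
[[ 0.9539  0.      0.3001]
 [-0.3001 -0.0001  0.9539]
 [ 0.     -1.     -0.0001]]
```

Two things could be taken for the knob: the fluted one at top pixel (268,143) and a smaller one at (277,174). Both cameras show the left one as clearly larger and taller. I choose it, and top and scene agree on its position to about 1.5 mm: (0.448, 0.318). The small knob sits 72 mm away at about -y, so I'll turn the jaws to close along x. The shaft is at about (0.5126, 0.010).

Call:
arm_command --steps '[[[0.05,0.01,-0.028],[0,8.5,0],1],[[0.1,0.02,-0.056],[0,17,0],1],[[0.15,0.04,-0.084],[0,25.5,0],1],[[0.2,0.06,-0.112],[0,34,0],1],[[0.24,0.08,-0.135],[0,42.5,0],1]]' --force 45

```text
t: 1.8
tool_pos: [0.3533, 0.4199, 0.1652]
tool_rot: [-1.409, 0.819, -0.82]
contact_force: [0.8, 0.1, 0.2]
opening: 0.0853
```

```bash
cat > to.py <<'E'
import sys
from h import *
np.set_printoptions(precision=4,suppress=True)
def rep(target,yaw):
    o=ctrl.get_obs();M=R.from_rotvec(o["tool_rot"]).as_matrix()
    d=M.T@(np.array(target)-o["tool_pos"])
    # desired: y down, x at yaw
    D=np.array([[np.cos(yaw),0,-np.sin(yaw)],[np.sin(yaw),0,np.cos(yaw)],[0,-1,0]])
    rv=R.from_matrix(M.T@D).as_rotvec(degrees=True)
    print("t",o["t"],"pos",o["tool_pos"],"yaw",np.arctan2(M[1,0],M[0,0]),"open",o["opening"],"F",o["contact_force"],"T",o["wrist_torque"],"q6",o["q"][5])
    print("shift",d,"turn",rv)
if __name__=="__main__":
    v=[float(x) for x in sys.argv[1:]]; rep(v[:3],v[3])
E
python3 to.py 0.4482 0.3185 0.08 -1.3
```

```text
t 1.8 pos [0.3533 0.4199 0.1652] yaw -1.0524061516469962 open 0.08532569255919786 F [0.7772 0.1366 0.2487] T [-0.0027 -0.0628  0.042 ] q6 0.2173054970258544
shift [0.1351 0.0853 0.032 ] turn [-0.1016 14.1861 -0.0331]
```

Call:
arm_command --steps '[[[0.04,0.02,0.01],[0,7,0],1],[[0.08,0.04,0.02],[0,14.2,0],1],[[0.12,0.07,0.028],[0,14.2,0],1],[[0.135,0.085,0.032],[0,14.2,0],1],[[0.135,0.085,0.032],[0,14.2,0],1]]'

```text
t: 2.3
tool_pos: [0.4475, 0.3164, 0.0774]
tool_rot: [-1.327, 1.012, -1.009]
contact_force: [-0.9, 0.8, 0.1]
opening: 0.0851
```

```bash
python3 to.py 0.4482 0.3185 0.002 -1.3
python3 - <<'E'
from h import *
p=ctrl.get_image("top");save(p,"g1.png",(220,320,90,230),5)
p=ctrl.get_image("scene");save(p,"g2.png",(180,320,320,480),4.5)
E
```

```text
t 2.3 pos [0.4475 0.3164 0.0774] yaw -1.303391899819143 open 0.08514061000632611 F [-0.91    0.8483  0.1108] T [0.0002 0.0259 0.001 ] q6 0.21183050099076003
shift [-0.0018  0.0754  0.0015] turn [ 0.2042 -0.1944  0.0148]
```

View pics/g1.png

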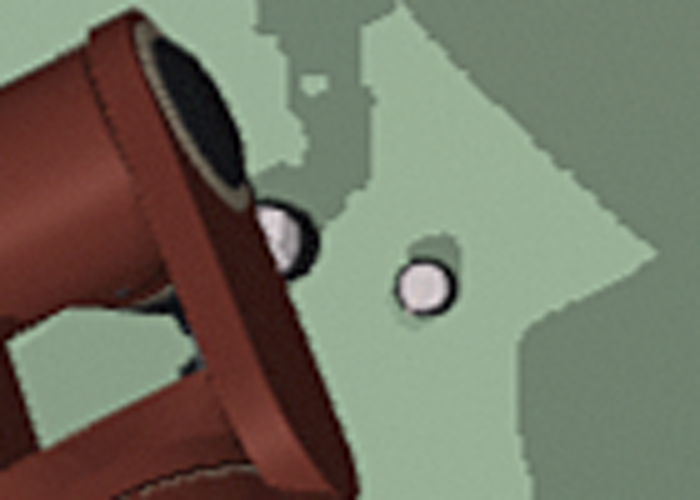

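View pics/g2.png

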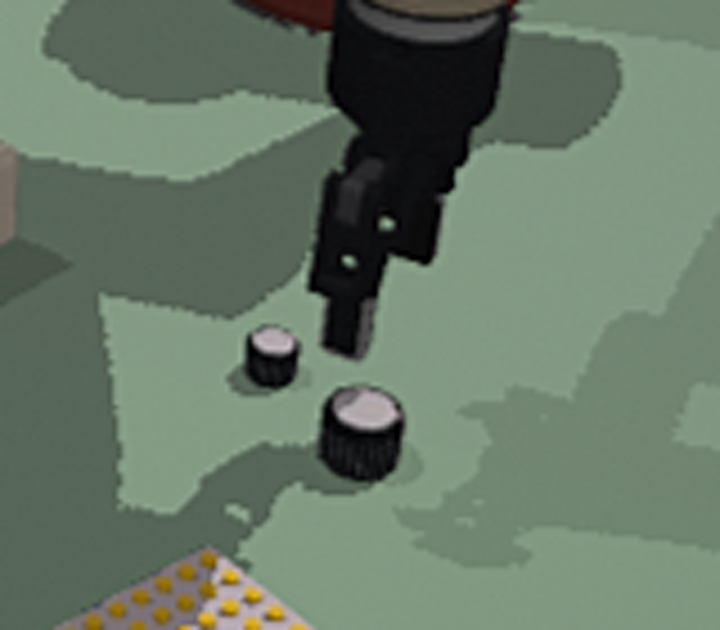

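Run:
```python
from h import *
p=ctrl.get_image("scene");o=ctrl.get_obs();M=R.from_rotvec(o["tool_rot"]).as_matrix()
for s in(-.0425,0,.0425):
  for b in (0,-.013):
    w=o["tool_pos"]+M[:,2]*s+M[:,1]*b; r=w2px(p,w); print(s,b,w,r,"crop",(r[1]-320)*4.5,(r[0]-180)*4.5)
print(w2px(p,[.4482,.3185,.03]))
```

```text
-0.0425 0 [0.407259   0.30840376 0.08118419] [242.52318635 411.0169144 ] crop 409.57611479183817 281.35433857770965
-0.0425 -0.013 [0.40722729 0.30837266 0.09418411] [237.69192249 411.76795867] crop 412.95581403652255 259.61365120319306
0 0 [0.44820311 0.31979735 0.08131131] [252.11473467 404.24368268] crop 379.09657207355156 324.51630601632667
0 -0.013 [0.4481714  0.31976625 0.09431123] [247.2017751 404.973962 ] crop 382.38282899004787 302.40798795620606
0.0425 0 [0.48914722 0.33119094 0.08143842] [262.28535364 397.06153058] crop 346.7768875885746 370.2840913883174
0.0425 -0.013 [0.48911551 0.33115984 0.09443835] [257.28951409 397.76711369] crop 349.9520116136688 347.80281341634765
[270.59474542 400.95143679]
```

Call:
arm_command --steps '[[[0.001,0.03,0],[0,0,0],1],[[0.001,0.055,0],[0,0,0],1],[[0.001,0.07,0],[0,0,0],1],[[0.001,0.078,0],[0,0,0],1],[[0.001,0.078,0],[0,0,0],1]]'

```text
t: 2.95
tool_pos: [0.448, 0.3195, 0.003]
tool_rot: [-1.323, 1.006, -1.006]
contact_force: [-0.7, 0.3, -0.3]
opening: 0.0853
```

```bash
python3 to.py 0.4482 0.3185 0.002 -1.3
python3 - <<'E'
from h import *
p=ctrl.get_image("scene");save(p,"g3.png",(180,320,320,480),4.5)
E
python3 to.py 0.4482 0.3185 0.002 -1.3
```

```text
t 2.95 pos [0.448  0.3195 0.003 ] yaw -1.2982745853198663 open 0.085292062664856 F [-0.7257  0.2747 -0.3304] T [-0.035  -0.0121 -0.0209] q6 0.21050822810762213
shift [ 0.001   0.001  -0.0001] turn [-0.1158  0.0988 -0.0883]
t 3.0 pos [0.4488 0.3197 0.0039] yaw -1.2985707785486809 open 0.08534445807603576 F [0.7659 0.5899 0.0432] T [0.0018 0.0199 0.0196] q6 0.21051498690750292
shift [ 0.001   0.0019 -0.0009] turn [-0.2103  0.0817 -0.1077]
```

View pics/g3.png

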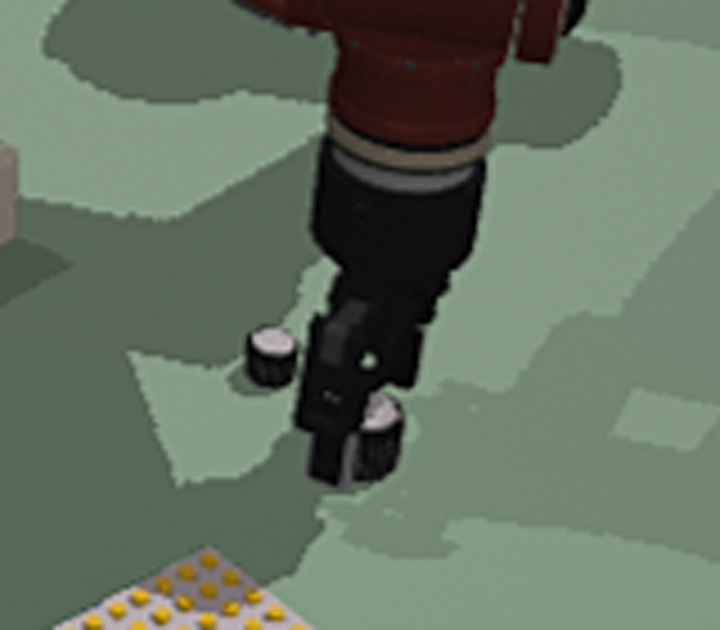

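Call:
arm_command --steps '[[[0.001,0.001,0],[0,0,0],0.7],[[0.001,0.001,0],[0,0,0],0.35],[[0.001,0.001,0],[0,0,0],0.35],[[0.001,0.001,0],[0,0,0],0.35],[[0.001,0.001,0],[0,0,0],0.35]]' --force 50

```text
t: 3.5
tool_pos: [0.4499, 0.3191, 0.0039]
tool_rot: [-1.32, 1.004, -1.007]
contact_force: [-0.2, 0.0, 3.8]
opening: 0.0382
```

```bash
python3 to.py 0.4482 0.3185 0.002 -1.3
```

```text
t 3.5 pos [0.4499 0.3191 0.0039] yaw -1.2987190939390265 open 0.03818518118522107 F [-0.1823  0.0419  3.8455] T [-0.0728  0.0505  0.0025] q6 0.20872397730178743
shift [ 0.0001  0.0019 -0.0018] turn [-0.3092  0.073  -0.1287]
```

Call:
arm_command --steps '[[[0,0,0],[0,0,0],0.3],[[0,-0.01,0],[0,0,0],0.3],[[0,-0.04,0],[0,0,0],0.3],[[0,-0.08,0],[0,0,0],0.3],[[0,-0.11,0],[0,0,0],0.3]]'

```text
t: 4.0
tool_pos: [0.4493, 0.3186, 0.1158]
tool_rot: [-1.319, 1.004, -1.007]
contact_force: [1.5, 1.1, -1.2]
opening: 0.0381
```

```bash
python3 to.py 0.5126 0.010 0.155 -1.3
python3 - <<'E'
from h import *
p=ctrl.get_image("scene");save(p,"g4.png",(140,280,320,480),4.5)
E
python3 to.py 0.5126 0.010 0.155 -1.3
```

```text
t 4.0 pos [0.4493 0.3186 0.1158] yaw -1.2986502084888265 open 0.03814938258801409 F [ 1.4754  1.0761 -1.2051] T [ 0.0135 -0.0447  0.027 ] q6 0.20875354260096304
shift [ 0.3142 -0.0401 -0.0218] turn [-0.3357  0.0769 -0.133 ]
t 4.05 pos [0.4524 0.3204 0.1217] yaw -1.2985085948972477 open 0.03822294297025735 F [2.2114 2.0871 1.0347] T [ 0.1407 -0.165   0.0482] q6 0.2087939381485429
shift [ 0.315  -0.035  -0.0249] turn [-0.8542  0.0836 -0.2463]
```

View pics/g4.png

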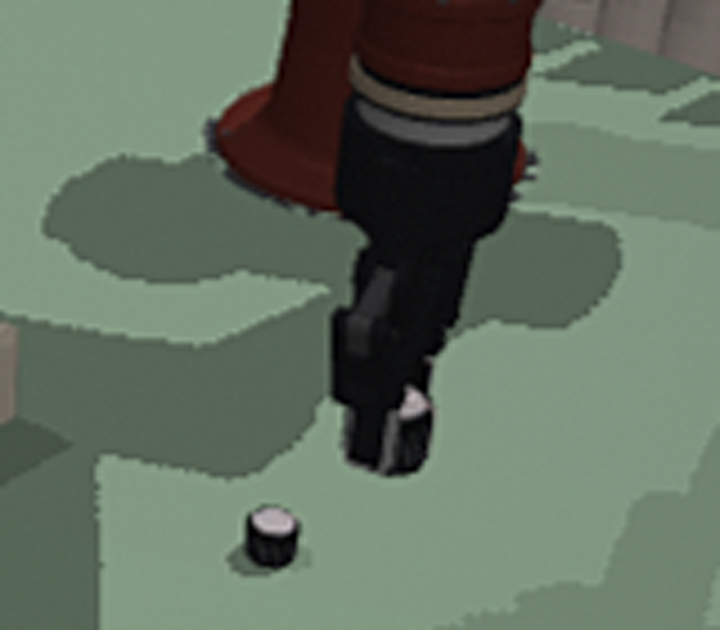

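Call:
arm_command --steps '[[[0.05,-0.015,-0.004],[0,0,0],0.3],[[0.1,-0.025,-0.008],[0,0,0],0.3],[[0.15,-0.035,-0.012],[0,-3,0],0.3],[[0.2,-0.035,-0.016],[0,-6,0],0.3],[[0.25,-0.035,-0.02],[0,-8,0],0.3]]'

```text
t: 4.55
tool_pos: [0.4985, 0.0785, 0.1556]
tool_rot: [-1.362, 0.891, -0.903]
contact_force: [0.6, 0.7, -2.5]
opening: 0.038
```

```bash
python3 to.py 0.5126 0.010 0.150 -1.15
```

```text
t 4.55 pos [0.4985 0.0785 0.1556] yaw -1.156670027857171 open 0.03803888401645318 F [ 0.5664  0.6704 -2.4837] T [-0.0111  0.0128 -0.0228] q6 -0.411702573819703
shift [ 0.0684  0.0053 -0.0147] turn [-0.9214 -0.383  -0.0994]
```

Call:
arm_command --steps '[[[0.03,0.003,-0.007],[-0.9,0,0],0.3],[[0.055,0.005,-0.012],[-0.9,0,0],0.3],[[0.068,0.005,-0.0147],[-0.9,0,0],0.3],[[0.068,0.005,-0.0147],[-0.9,0,0],0.3],[[0.068,0.005,-0.0147],[-0.9,0,0],0.3]]'

```text
t: 5.05
tool_pos: [0.5121, 0.0112, 0.15]
tool_rot: [-1.376, 0.901, -0.897]
contact_force: [-1.0, 1.1, -2.6]
opening: 0.0385
```

```bash
python3 to.py 0.5126 0.010 0.150 -1.15
python3 - <<'E'
from h import *
p=ctrl.get_image("scene");save(p,"s1.png",(110,230,220,350),5)
p=ctrl.get_image("top");save(p,"s2.png",(180,280,220,340),5)
E
python3 to.py 0.5126 0.010 0.150 -1.15
```

```text
t 5.05 pos [0.5121 0.0112 0.15  ] yaw -1.156481056867385 open 0.038465091207347916 F [-1.0417  1.1086 -2.5522] T [-0.0386 -0.033   0.0225] q6 -0.539774307186058
shift [ 0.0013  0.     -0.    ] turn [-0.004  -0.3713 -0.1593]
t 5.15 pos [0.5122 0.0116 0.1502] yaw -1.1551356299134863 open 0.03821923264493309 F [ 0.5178 -0.3396 -2.1424] T [-0.0023  0.019  -0.026 ] q6 -0.539984840360855
shift [ 0.0017  0.0002 -0.0003] turn [-0.0194 -0.2943 -0.1337]
```

View pics/s1.png

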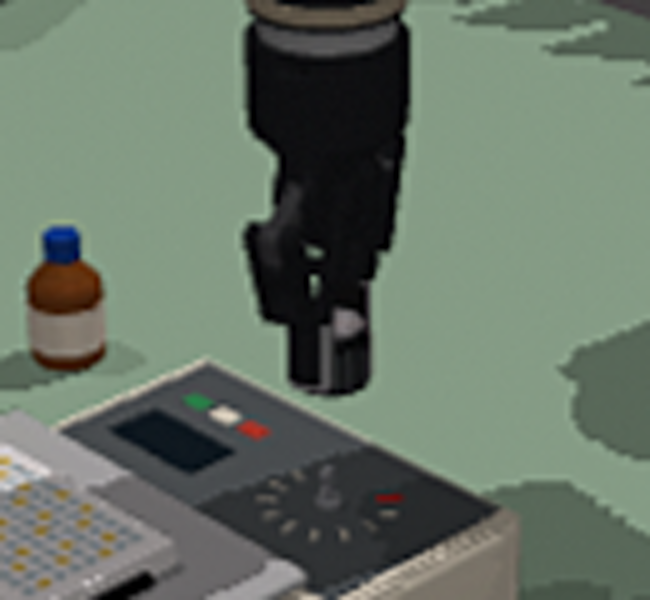

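View pics/s2.png

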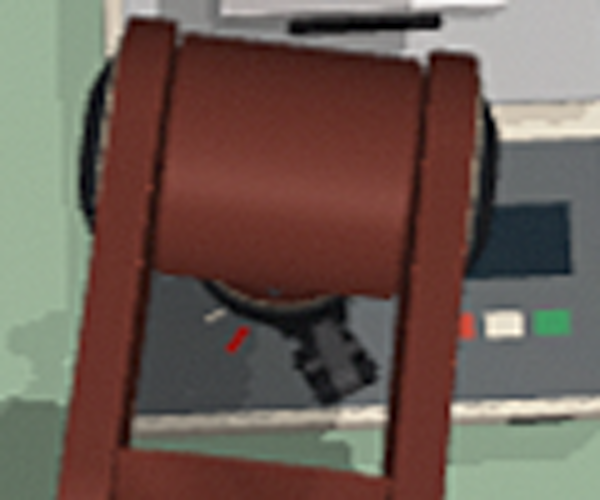

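Call:
arm_command --steps '[[[0.001,0.015,0],[0,0,0],0.3],[[0.0015,0.03,0],[0,0,0],0.3],[[0.0015,0.04,0],[0,0,0],0.3],[[0.0015,0.044,0],[0,0,0],0.3],[[0.0015,0.044,0],[0,0,0],0.3]]'

```text
t: 5.65
tool_pos: [0.5118, 0.0106, 0.1047]
tool_rot: [-1.377, 0.901, -0.894]
contact_force: [0.7, 0.7, -1.7]
opening: 0.0383
```

Run:
```python
from h import *
p=ctrl.get_image("scene");save(p,"s3.png",(160,220,250,315),10)
p=ctrl.get_image("top");save(p,"s4.png",(200,270,240,320),8)
o=ctrl.get_obs();t=o["tool_pos"];print(t,o["contact_force"])
s=ctrl.get_image("scene")
th=np.linspace(0,2*np.pi,200)
for dz in (-.0035,.0265):
    P=np.array([w2px(s,t+[.02*np.cos(a),.02*np.sin(a),dz]) for a in th]); print(dz,"cols",P[:,1].min(),P[:,1].max(),"rows",P[:,0].min(),P[:,0].max(),"crop10",(P[:,1].min()-250)*10+5,(P[:,1].max()-250)*10+5,(P[:,0].max()-160)*10+5)
for w in([.5126,.0102,.095],[.5126,.0102,.075]):r=w2px(s,w);print(r,(r[1]-250)*10+5,(r[0]-160)*10+5)
```

```text
[0.51294829 0.01031304 0.10631383] [-0.02800036  0.57147769 -0.6862584 ]
-0.0035 cols 277.5606097387408 293.664402996871 rows 196.81051111225588 204.91831249713212 crop10 280.6060973874082 441.6440299687099 454.1831249713212
0.0265 cols 277.4115604798298 293.72274406043874 rows 186.34637614143472 194.25022253116896 crop10 279.115604798298 442.2274406043874 347.5022253116896
[203.44870402 285.69358052] 361.93580516034956 439.4870401928094
[210.29806558 285.72242023] 362.22420230986245 507.98065579693656
```

View pics/s3.png

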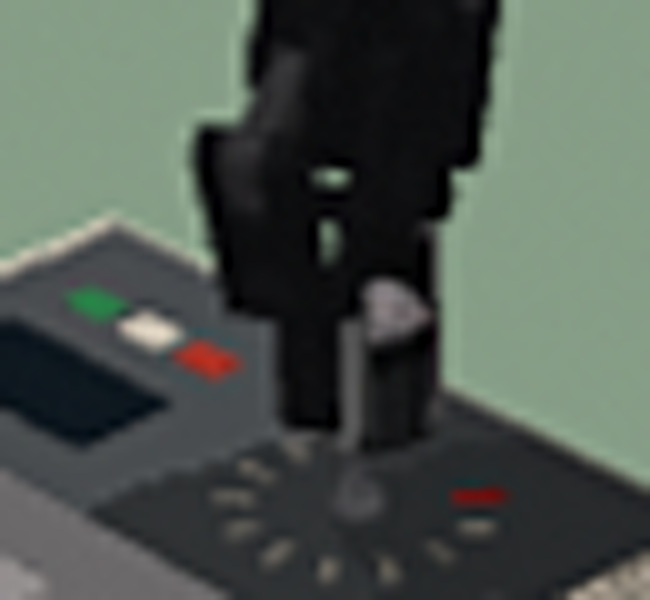

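View pics/s4.png

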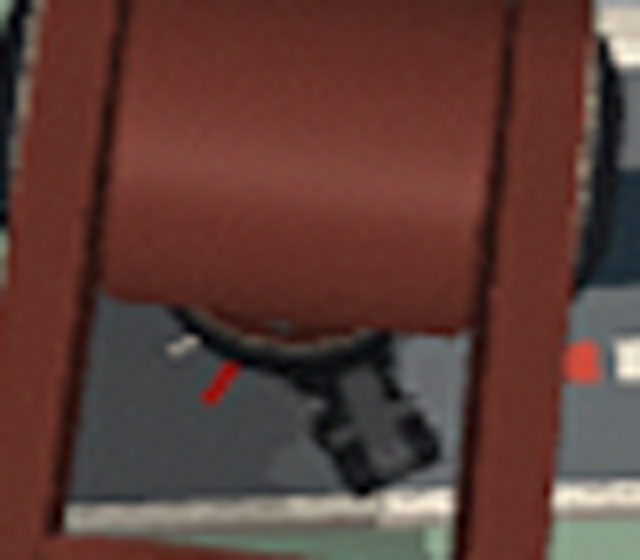

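Call:
arm_command --steps '[[[0,0.005,0],[0,0,0],0.3],[[0,0.009,0],[0,0,0],0.3],[[0,0.011,0],[0,0,0],0.3],[[0,0.011,0],[0,0,0],0.3]]'

```text
t: 6.2
tool_pos: [0.5128, 0.0103, 0.0952]
tool_rot: [-1.376, 0.899, -0.896]
contact_force: [0.2, 0.5, -2.0]
opening: 0.0385
```

```bash
python3 to.py 0.5126 0.0102 0.0905 -1.15
```

```text
t 6.2 pos [0.5128 0.0103 0.0952] yaw -1.1552828632331216 open 0.038503903458333676 F [ 0.2185  0.4532 -2.0023] T [-0.0307 -0.0405  0.036 ] q6 -0.542513632105213
shift [ 0.      0.0047 -0.0003] turn [-0.0209 -0.3027 -0.1325]
```

Call:
arm_command --steps '[[[0,0.001,0],[0,0,0],0.3],[[0,0.002,0],[0,0,0],0.3],[[0,0.003,0],[0,0,0],0.3],[[0,0.003,0],[0,0,0],0.3]]'

```text
t: 6.6
tool_pos: [0.5133, 0.0104, 0.0924]
tool_rot: [-1.375, 0.898, -0.897]
contact_force: [1.3, 0.4, -1.0]
opening: 0.0381
```

```bash
python3 to.py 0.5126 0.0102 0.0905 -1.15
```

```text
t 6.6 pos [0.5133 0.0104 0.0924] yaw -1.1552541911511915 open 0.03810556024885179 F [ 1.3101  0.4444 -0.9897] T [ 0.0554 -0.3205 -0.0036] q6 -0.5425446206732586
shift [-0.0001  0.0019 -0.0007] turn [-0.0894 -0.3011 -0.1102]
```

Call:
arm_command --steps '[[[0,0.0005,0],[0,0,0],0.3],[[0,0.001,0],[0,0,0],0.3],[[0,0.001,0],[0,0,0],0.3]]'

```text
t: 6.9
tool_pos: [0.5134, 0.0104, 0.0914]
tool_rot: [-1.375, 0.898, -0.897]
contact_force: [2.1, 0.3, -2.2]
opening: 0.038
```

```bash
python3 to.py 0.5126 0.0102 0.0905 -1.15
```

```text
t 6.9 pos [0.5134 0.0104 0.0914] yaw -1.1553163579783363 open 0.037984474178719765 F [ 2.0699  0.3285 -2.1655] T [ 0.1072 -0.2349 -0.0434] q6 -0.5425143488829978
shift [-0.0001  0.0009 -0.0009] turn [-0.1121 -0.3047 -0.1101]
```

Call:
arm_command --steps '[[[0.0004,0.0005,0.0009],[0,0,0],0.3],[[0.0004,0.001,0.0009],[0,0,0],0.3],[[0.0004,0.001,0.0009],[0,0,0],0.3]]'

```text
t: 7.2
tool_pos: [0.5139, 0.0107, 0.0901]
tool_rot: [-1.375, 0.899, -0.896]
contact_force: [-0.5, 1.0, -3.0]
opening: 0.0383
```

```bash
python3 to.py 0.5126 0.0102 0.0905 -1.15
```

```text
t 7.2 pos [0.5139 0.0107 0.0901] yaw -1.155362691733329 open 0.03831705193243831 F [-0.5453  1.0132 -3.0141] T [0.2546 0.178  0.0356] q6 -0.5422564876175934
shift [-0.0001 -0.0004 -0.0014] turn [-0.0577 -0.3073 -0.1699]
```

Call:
arm_command --steps '[[[-0.0005,0.0005,0],[0,0,0],0.3],[[-0.0005,0.001,0],[0,0,0],0.3],[[-0.0005,0.001,0],[0,0,0],0.3]]'

```text
t: 7.5
tool_pos: [0.5136, 0.0111, 0.0888]
tool_rot: [-1.375, 0.899, -0.896]
contact_force: [-0.8, 0.2, -2.4]
opening: 0.0382
```

```bash
python3 to.py 0.5126 0.0102 0.0905 -1.15
```

```text
t 7.5 pos [0.5136 0.0111 0.0888] yaw -1.1553280515590425 open 0.038215056397530325 F [-0.8057  0.2078 -2.4019] T [0.1163 0.0081 0.0018] q6 -0.541402611208653
shift [ 0.0004 -0.0017 -0.0013] turn [-0.0392 -0.3053 -0.1695]
```

Call:
arm_command --steps '[[[0,0.0005,0],[0,0,0],0.3],[[0,0.0005,0],[0,0,0],0.3],[[0,0.0005,0],[0,0,0],0.3]]'

```text
t: 7.8
tool_pos: [0.5136, 0.0111, 0.0883]
tool_rot: [-1.375, 0.9, -0.896]
contact_force: [-0.8, 0.4, -3.3]
opening: 0.038
```

```bash
python3 to.py 0.5136 0.0111 0.0883 -1.15
```

```text
t 7.8 pos [0.5136 0.0111 0.0883] yaw -1.1553765543650412 open 0.03797979456502407 F [-0.818   0.3879 -3.3112] T [ 0.0102  0.0358 -0.018 ] q6 -0.5414270450431327
shift [-0.     -0.      0.0001] turn [-0.0305 -0.3081 -0.172 ]
```

Run:
```python
from h import *
p=ctrl.get_image("scene");save(p,"s5.png",(160,220,250,315),10)
o=ctrl.get_obs();t=o["tool_pos"];print(t,o["contact_force"])
th=np.linspace(0,2*np.pi,200)
for dz in (-.0035,.0265):
    P=np.array([w2px(p,t+[.02*np.cos(a),.02*np.sin(a),dz]) for a in th]); print("crop10",(P[:,1].min()-250)*10+5,(P[:,1].max()-250)*10+5,(P[:,0].max()-160)*10+5)
```

```text
[0.51358803 0.0110883  0.08829992] [ 0.13996654  0.67582628 -2.45978648]
crop10 281.6236517240941 441.55655555446344 519.0536482740654
crop10 280.15652759391855 442.1347896505034 413.96704352002075
```

View pics/s5.png

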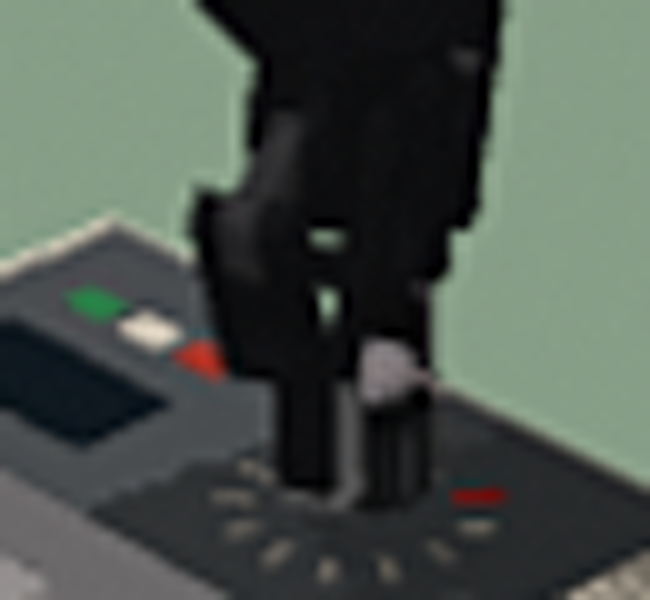

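Call:
arm_command --steps '[[[0,0.0005,0],[0,0,0],0.3],[[0,0.001,0],[0,0,0],0.3],[[0,0.001,0],[0,0,0],0.3]]'

```text
t: 8.15
tool_pos: [0.5136, 0.0111, 0.0874]
tool_rot: [-1.375, 0.899, -0.896]
contact_force: [-0.8, 1.1, -0.7]
opening: 0.0381
```

```bash
python3 to.py 0.5136 0.0111 0.0873 -1.15
```

```text
t 8.15 pos [0.5136 0.0111 0.0874] yaw -1.1553468540616572 open 0.038057707942992486 F [-0.8225  1.0831 -0.6724] T [ 0.1527  0.0857 -0.0312] q6 -0.5414160529903629
shift [-0.      0.0001 -0.    ] turn [-0.0417 -0.3064 -0.1699]
```

Call:
arm_command --steps '[[[0,0.0005,0],[0,0,0],0.3],[[0,0.0005,0],[0,0,0],0.3],[[0,0.0005,0],[0,0,0],0.3]]'

```text
t: 8.45
tool_pos: [0.5137, 0.0111, 0.0869]
tool_rot: [-1.375, 0.899, -0.896]
contact_force: [-1.3, 0.2, -0.9]
opening: 0.038
```

```bash
python3 to.py 0.5136 0.0111 0.0868 -1.15
```

```text
t 8.45 pos [0.5137 0.0111 0.0869] yaw -1.1553179093097075 open 0.03804994459198777 F [-1.3213  0.1528 -0.8549] T [ 0.1013  0.0558 -0.0589] q6 -0.5414281659681324
shift [-0.      0.0001 -0.0001] turn [-0.0491 -0.3048 -0.1687]
```

Call:
arm_command --steps '[[[0,0.0005,0],[0,0,0],0.3],[[0,0.0005,0],[0,0,0],0.3],[[0,0.0005,0],[0,0,0],0.3]]'

```text
t: 8.75
tool_pos: [0.5137, 0.0112, 0.0864]
tool_rot: [-1.375, 0.899, -0.896]
contact_force: [-0.8, 0.9, -0.2]
opening: 0.0383
```

```bash
python3 to.py 0.5136 0.0111 0.0868 -1.15
```

```text
t 8.75 pos [0.5137 0.0112 0.0864] yaw -1.1553374546347355 open 0.03831940249992272 F [-0.8001  0.9428 -0.216 ] T [0.1816 0.0866 0.0513] q6 -0.5414197777856213
shift [ 0.     -0.0004 -0.0001] turn [-0.0557 -0.3059 -0.1708]
```

Call:
arm_command --steps '[[[0,0.0005,0],[0,0,0],0.3],[[0,0.001,0],[0,0,0],0.3],[[0,0.001,0],[0,0,0],0.3]]'

```text
t: 9.05
tool_pos: [0.5136, 0.0111, 0.0851]
tool_rot: [-1.375, 0.899, -0.896]
contact_force: [-0.4, 0.9, -1.2]
opening: 0.0382
```

```bash
python3 to.py 0.5136 0.0111 0.0868 -1.15
```

```text
t 9.05 pos [0.5136 0.0111 0.0851] yaw -1.1553548873743695 open 0.03818698645474724 F [-0.4018  0.8658 -1.2281] T [0.0631 0.0402 0.0456] q6 -0.5414271028121297
shift [ 0.     -0.0017 -0.    ] turn [-0.0478 -0.3069 -0.1707]
```

Run:
```python
from h import *
p=ctrl.get_image("scene");save(p,"s6.png",(175,220,265,310),13)
o=ctrl.get_obs();t=o["tool_pos"];print(t,o["contact_force"])
th=np.linspace(0,2*np.pi,200)
for dz in (-.0035,.0,.0265,.03):
    P=np.array([w2px(p,t+[.02*np.cos(a),.02*np.sin(a),dz]) for a in th]); print(dz,"crop13",(P[:,1].min()-264.5)*13,(P[:,1].max()-264.5)*13,(P[:,0].min()-174.5)*13,(P[:,0].max()-174.5)*13)
```

```text
[0.51358707 0.01112274 0.08505796] [-0.0514925  -0.13967527 -1.52592259]
-0.0035 crop13 171.43619900197268 379.0695258581986 387.05420284832974 494.39170767905097
0.0 crop13 171.21694590272438 379.15619552408685 371.6275552869876 478.6775907212697
0.0265 crop13 169.53568978105284 379.82079391154764 253.3552872240043 358.1573758348504
0.03 crop13 169.31079751213684 379.9096943628567 237.53746915223837 342.0330127973763
```

View pics/s6.png

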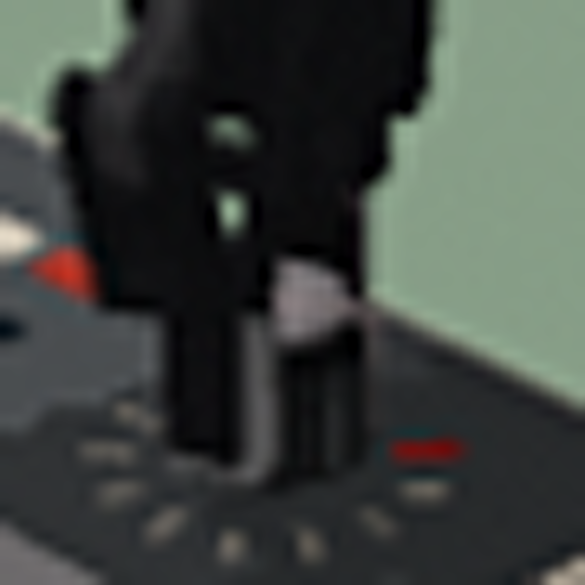

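Call:
arm_command --steps '[[[0,0.0005,0],[0,0,0],0.3],[[0,0.001,0],[0,0,0],0.3],[[0,0.001,0],[0,0,0],0.3]]'

```text
t: 9.4
tool_pos: [0.5135, 0.0111, 0.0837]
tool_rot: [-1.375, 0.899, -0.896]
contact_force: [0.6, 0.7, -2.9]
opening: 0.0384
```

```bash
python3 to.py 0.5136 0.0111 0.084 -1.15
```

```text
t 9.4 pos [0.5135 0.0111 0.0837] yaw -1.1553339311267936 open 0.03835301076987046 F [ 0.5871  0.6858 -2.8554] T [ 0.052  -0.0655 -0.0266] q6 -0.5414336648553659
shift [ 0.0001 -0.0003  0.0001] turn [-0.0371 -0.3057 -0.1694]
```

Call:
arm_command --steps '[[[0,0.0005,0],[0,0,0],0.3],[[0,0.001,0],[0,0,0],0.3],[[0,0.001,0],[0,0,0],0.3]]'

```text
t: 9.7
tool_pos: [0.5135, 0.011, 0.0824]
tool_rot: [-1.376, 0.899, -0.896]
contact_force: [0.5, 0.2, -3.3]
opening: 0.0385
```

```bash
python3 to.py 0.5136 0.0111 0.084 -1.15
```

```text
t 9.7 pos [0.5135 0.011  0.0824] yaw -1.1553419419855921 open 0.038532120504102645 F [ 0.5351  0.169  -3.3455] T [ 0.0121 -0.1633 -0.0261] q6 -0.5414396482965145
shift [-0.     -0.0016  0.0002] turn [-0.0326 -0.3061 -0.1607]
```

Run:
```python
from h import *
F=[];
for i in range(4):
    p=ctrl.get_image("scene");o=ctrl.get_obs();F.append(np.r_[o["tool_pos"],o["contact_force"],o["wrist_torque"]])
np.set_printoptions(precision=4,suppress=True);print(np.array(F))
save(p,"s7.png",(175,220,265,310),13)
t=F[-1][:3]
th=np.linspace(0,2*np.pi,200)
for dz in (-.0035,.0,.0265,.03):
    P=np.array([w2px(p,t+[.02*np.cos(a),.02*np.sin(a),dz]) for a in th]); print(dz,"crop13",(P[:,1].min()-264.5)*13,(P[:,1].max()-264.5)*13,(P[:,0].min()-174.5)*13,(P[:,0].max()-174.5)*13)
```

```text
[[ 0.5134  0.011   0.0824  1.1348  0.3019 -4.2293  0.0224 -0.2158  0.0284]
 [ 0.5134  0.011   0.0824  1.0992  0.6318 -3.422  -0.001  -0.1505  0.0038]
 [ 0.5134  0.0111  0.0825  1.6305 -0.8372 -3.7402  0.0499 -0.1292 -0.0341]
 [ 0.5134  0.011   0.0825  1.7686 -0.1668 -3.7025 -0.0112 -0.1353 -0.0159]]
-0.0035 crop13 171.96694479457494 379.34896007900585 397.98587886635414 505.5079905332294
0.0 crop13 171.74873855632143 379.4359359550345 382.593547423951 489.82981434890166
0.0265 crop13 170.07553575621472 380.10287208545844 264.5861472858609 369.5871644516052
0.03 crop13 169.85172420730373 380.1920838605507 248.80399089143498 353.50019377904977
```

View pics/s7.png

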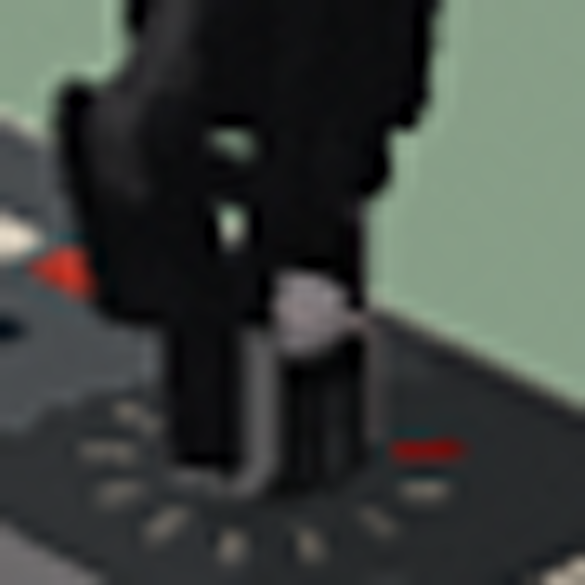

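Call:
arm_command --steps '[[[0,0.0005,0],[0,0,0],0.3],[[0,0.001,0],[0,0,0],0.3],[[0,0.001,0],[0,0,0],0.3]]'

```text
t: 10.2
tool_pos: [0.5135, 0.0111, 0.0815]
tool_rot: [-1.375, 0.899, -0.896]
contact_force: [1.1, -0.1, -3.2]
opening: 0.0384
```

```bash
cat > av.py <<'E'
from h import *
np.set_printoptions(precision=4,suppress=True)
F=[]
for i in range(4):
    p=ctrl.get_image("scene");o=ctrl.get_obs();F.append(np.r_[o["tool_pos"],o["contact_force"],o["wrist_torque"]])
print(o["t"],np.mean(F,0),"yaw",(lambda M:np.arctan2(M[1,0],M[0,0]))(R.from_rotvec(o["tool_rot"]).as_matrix()),o["q"][5])
E
python3 av.py
```

```text
10.4 [ 0.5135  0.011   0.0815  0.7295  0.5589 -2.6291  0.0247 -0.1042  0.0065] yaw -1.1553394968720532 -0.5414301190151674
```

Call:
arm_command --steps '[[[0,0.0005,0],[0,0,0],0.3],[[0,0.001,0],[0,0,0],0.3],[[0,0.001,0],[0,0,0],0.3]]'

```text
t: 10.7
tool_pos: [0.5135, 0.011, 0.0805]
tool_rot: [-1.375, 0.899, -0.896]
contact_force: [-0.2, 0.2, -2.3]
opening: 0.038
```

```bash
python3 av.py
```

```text
10.9 [ 0.5135  0.0111  0.0805  0.2375  0.369  -2.0528  0.0943 -0.0711 -0.0099] yaw -1.1553444128338133 -0.5414646423883366
```

Run:
```python
from h import *
p=ctrl.get_image("scene");o=ctrl.get_obs();t=o["tool_pos"];print(t,o["contact_force"])
im=cv2.cvtColor(p["img"],cv2.COLOR_RGB2BGR);s=14;r0,c0=178,266
im=cv2.resize(im[r0:r0+42,c0:c0+42],None,fx=s,fy=s,interpolation=cv2.INTER_CUBIC)
im=cv2.convertScaleAbs(im,alpha=1.8,beta=20)
raw=im.copy()
th=np.linspace(0,2*np.pi,200)
def dr(z,col,r=.02):
    P=np.array([w2px(p,[t[0]+r*np.cos(a),t[1]+r*np.sin(a),z]) for a in th])
    q=np.c_[(P[:,1]-c0+.5)*s,(P[:,0]-r0+.5)*s].astype(int); cv2.polylines(im,[q],True,col,1)
dr(.0765,(0,255,0));dr(.1065,(0,255,0));dr(.085,(0,0,255));dr(.115,(0,0,255));dr(.075,(255,255,0),.026)
cv2.imwrite("pics/s8.png",im);cv2.imwrite("pics/s8r.png",raw)
```

```text
[0.51350304 0.01107491 0.08052959] [ 0.72876197  0.67761952 -1.87415458]
```

View pics/s8.png

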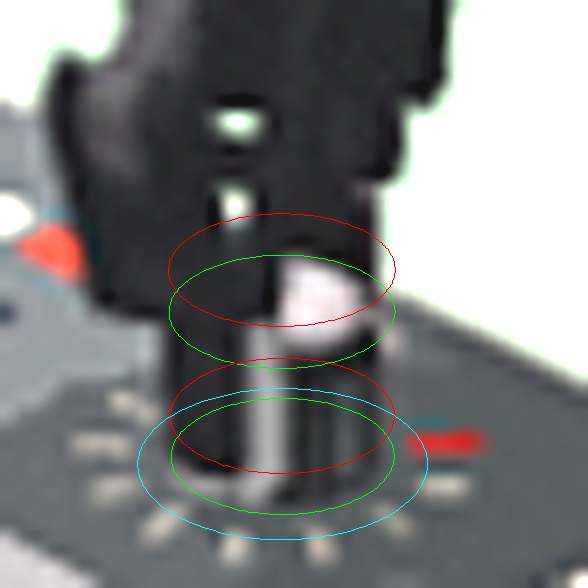

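View pics/s8r.png

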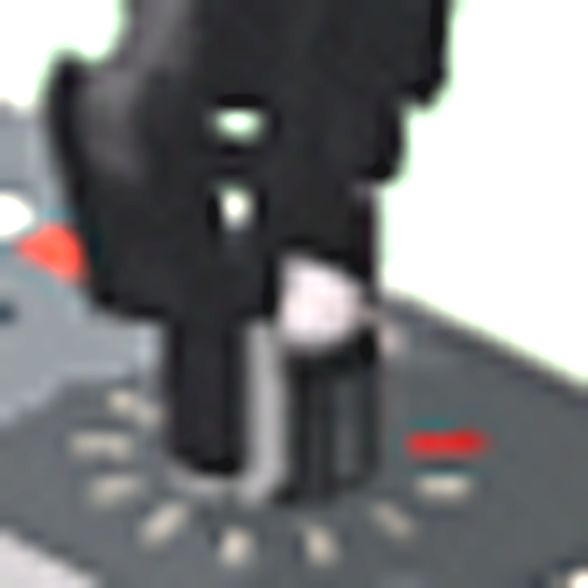

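Call:
arm_command --steps '[[[0,0.0005,0],[0,0,0],0.3],[[0,0.001,0],[0,0,0],0.3],[[0,0.001,0],[0,0,0],0.3]]'

```text
t: 11.25
tool_pos: [0.5136, 0.0111, 0.0803]
tool_rot: [-1.375, 0.899, -0.896]
contact_force: [-3.2, 1.2, 5.4]
opening: 0.038
```

```bash
python3 av.py
```

```text
11.45 [ 0.5137  0.0111  0.0803 -3.7294  1.0589  5.613   0.1483  0.5532 -0.0219] yaw -1.1553036248930777 -0.541425095931751
```

Call:
arm_command --steps '[[[-0.0002,0.001,-0.0004],[0,0,0],0.3],[[-0.0002,0.0013,-0.0004],[0,0,0],0.3],[[-0.0002,0.0013,-0.0004],[0,0,0],0.3]]'

```text
t: 11.75
tool_pos: [0.5137, 0.0111, 0.0802]
tool_rot: [-1.375, 0.898, -0.897]
contact_force: [-3.8, 1.0, 7.5]
opening: 0.0378
```

```bash
python3 av.py
```

```text
11.95 [ 0.5137  0.0111  0.0802 -3.6204  0.9704  6.8991  0.1299  0.6256  0.0012] yaw -1.1551755595274895 -0.5415282789694916
```

Call:
arm_command --steps '[[[-0.0002,0.0015,-0.0008],[0,0,0],0.3],[[-0.0002,0.0018,-0.0008],[0,0,0],0.3],[[-0.0002,0.0018,-0.0008],[0,0,0],0.3]]'

```text
t: 12.25
tool_pos: [0.5137, 0.011, 0.0802]
tool_rot: [-1.374, 0.897, -0.897]
contact_force: [-4.1, 1.1, 8.6]
opening: 0.0381
```

```bash
python3 av.py;  python3 - <<'E'
from h import *
p=ctrl.get_image("top");save(p,"t9.png",(200,270,240,320),8)
p=ctrl.get_image("scene");save(p,"s9.png",(178,220,266,308),14)
E
```

```text
12.45 [ 0.5137  0.011   0.0802 -4.1631  2.2343  9.6795  0.2356  0.6792 -0.0307] yaw -1.1551840710386727 -0.541951009366297
```

View pics/t9.png

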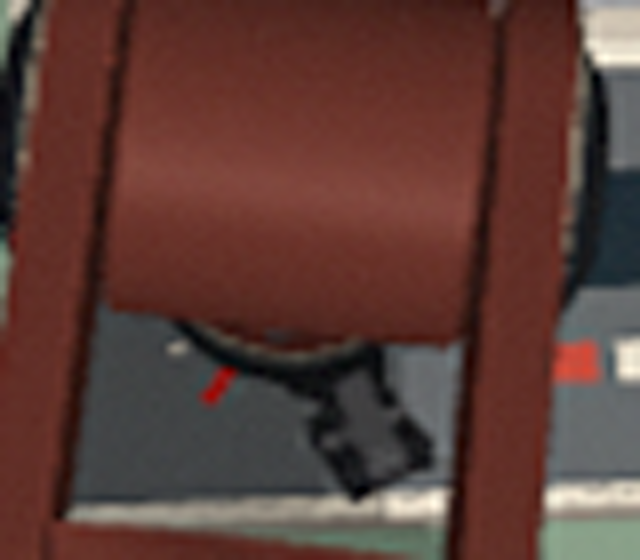

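View pics/s9.png

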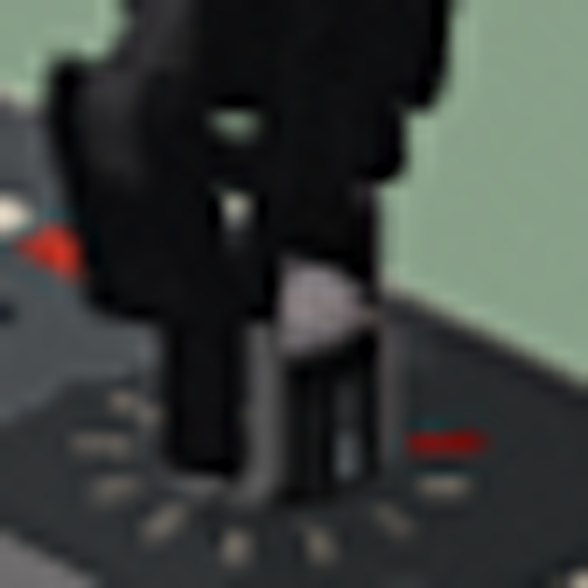

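Call:
arm_command --steps '[[[0,0.0003,0],[0,0,0],0.3],[[0,0,0],[0,0,0],0.6],[[0,0,0],[0,0,0],0.7],[[0,0,0],[0,0,0],0.7],[[0,0,0],[0,0,0],0.7]]'

```text
t: 13.05
tool_pos: [0.5137, 0.011, 0.0799]
tool_rot: [-1.374, 0.897, -0.897]
contact_force: [-0.3, 0.5, -0.7]
opening: 0.0598
```

```bash
python3 av.py
```

```text
13.25 [ 0.5137  0.011   0.08   -0.1485  0.3768  0.1378 -0.0247 -0.0041 -0.019 ] yaw -1.1551368766834273 -0.5419957760947169
```

Released, with no load on the tool. I'll lift clear and move aside so both cameras can see the knob.

Call:
arm_command --steps '[[[0,-0.02,0],[0,0,0],0.7],[[0,-0.05,0],[0,0,0],0.7],[[-0.03,-0.08,0],[0,0,0],0.7],[[-0.08,-0.08,0],[0,0,0],0.7],[[-0.12,-0.08,0],[0,0,0],0.7]]'

```text
t: 13.75
tool_pos: [0.4653, 0.1219, 0.1621]
tool_rot: [-1.371, 0.896, -0.9]
contact_force: [0.0, 0.4, -0.1]
opening: 0.0598
```

Run:
```python
from meas import *
p=ctrl.get_image("top");save(p,"t10.png",(205,265,240,310),10)
s=ctrl.get_image("scene");save(s,"s10.png",(178,220,260,308),14)
o=ctrl.get_obs();print(o["t"],o["tool_pos"])
for z in(.1065,.115):
  print("top",[ (a,b,n) for a,b,n in disc(p,222,250,260,292,z) if n>15])
  print("scene",[ (a,b,n) for a,b,n in disc(s,182,215,272,304,z)if n>15])
```

```text
13.85 [0.4635 0.1238 0.1605]
top [(array([0.5129, 0.0118, 0.1065]), (np.float64(234.94767441860466), np.float64(274.5406976744186)), np.int32(172))]
scene [(array([0.5128, 0.0098, 0.1065]), (np.float64(199.4264705882353), np.float64(285.5)), np.int32(68))]
top [(array([0.5119, 0.0119, 0.115 ]), (np.float64(234.94767441860466), np.float64(274.5406976744186)), np.int32(172))]
scene [(array([0.5227, 0.0207, 0.115 ]), (np.float64(199.4264705882353), np.float64(285.5)), np.int32(68))]
```

View pics/t10.png

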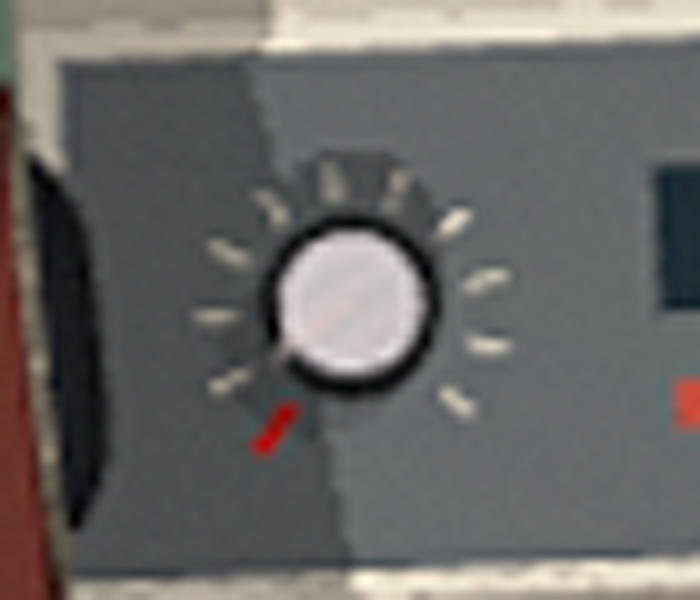

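View pics/s10.png

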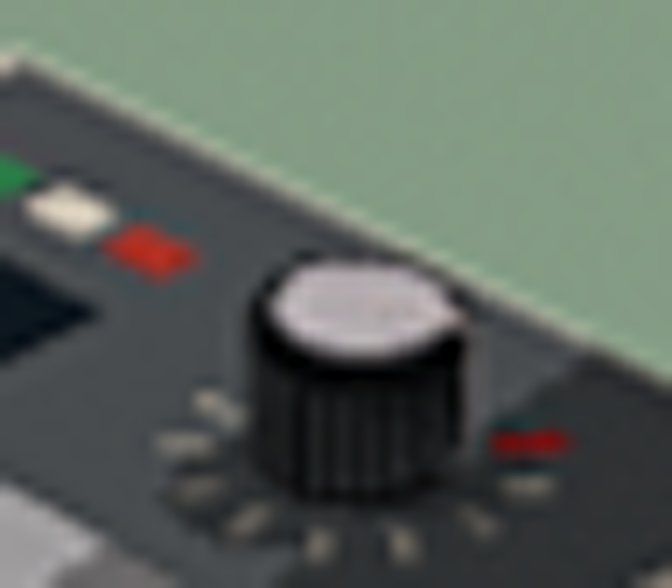

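```bash
python3 to.py 0.5137 0.0110 0.155 -1.155;  python3 - <<'E'
from h import *
p=ctrl.get_image("top")
t=px2w(p,(205+35.0-.5,240+28.5-.5),.1065);c=np.array([.5129,.0118]);print(t,np.arctan2(t[1]-c[1],t[0]-c[0]),np.linalg.norm(t[:2]-c))
E
```

```text
t 13.85 pos [0.4635 0.1238 0.1605] yaw -1.1502236465178697 open 0.059836489622514644 F [0.2177 0.1151 0.2976] T [-0.0206 -0.0053 -0.0512] q6 -0.31804224310330126
shift [ 0.1234  0.0052 -0.0003] turn [-0.2051  0.2734 -0.1708]
[0.50290201 0.02639281 0.1065    ] 2.171473336074596 0.017689258579447555
```

Call:
arm_command --steps '[[[0.04,0,0],[0,0,0],0.7],[[0.08,0,0],[0,0,0],0.7],[[0.11,0,0],[0,0,0],0.7],[[0.1234,0,-0.0003],[0,0,0],0.7],[[0.1234,0,-0.0003],[0,0,0],0.7]]' --force 35

```text
t: 14.4
tool_pos: [0.5148, 0.0074, 0.1601]
tool_rot: [-1.374, 0.897, -0.897]
contact_force: [0.3, 0.6, 0.1]
opening: 0.0598
```

```bash
python3 av.py; python3 to.py 0.5136 0.0110 0.0815 -1.155
```

```text
14.6 [ 0.514   0.0095  0.1599 -0.0696 -0.0294 -0.2672  0.0072  0.0085 -0.0026] yaw -1.1505464613731229 -0.5480869975950594
t 14.6 pos [0.5139 0.0101 0.16  ] yaw -1.1505464613731229 open 0.05974946971006365 F [-0.2447 -0.1481  0.1697] T [-0.0344  0.0388  0.0486] q6 -0.5480869975950594
shift [-0.0008  0.0785 -0.0001] turn [-0.1751  0.255  -0.1225]
```

Call:
arm_command --steps '[[[-0.0008,0.03,0],[0,0,0],0.7],[[-0.0008,0.055,0],[0,0,0],0.7],[[-0.0008,0.07,0],[0,0,0],0.7],[[-0.0008,0.078,0],[0,0,0],0.7],[[-0.0008,0.078,0],[0,0,0],0.7]]'

```text
t: 15.1
tool_pos: [0.513, 0.0116, 0.0811]
tool_rot: [-1.376, 0.895, -0.892]
contact_force: [0.3, -0.2, 1.0]
opening: 0.0596
```

```bash
python3 av.py; python3 to.py 0.5136 0.0110 0.0815 -1.155
```

```text
15.3 [ 0.5145  0.0112  0.083   0.017  -0.3841 -0.2708 -0.0093  0.0165 -0.0031] yaw -1.150448296421053 -0.5467188677657979
t 15.3 pos [0.5148 0.011  0.0835] yaw -1.150448296421053 open 0.05977814727341734 F [-0.1148 -0.7288 -0.2103] T [-0.0017  0.0494 -0.0469] q6 -0.5467188677657979
shift [-0.0005  0.002  -0.0011] turn [-0.3052  0.2607 -0.0472]
```

Call:
arm_command --steps '[[[-0.0005,0.001,-0.001],[0,0,0],0.7],[[-0.0005,0.001,-0.001],[0,0,0],0.4],[[-0.0005,0.001,-0.001],[0,0,0],0.4],[[-0.0005,0.001,-0.001],[0,0,0],0.4],[[-0.0005,0.001,-0.001],[0,0,0],0.4]]' --force 35

```text
t: 15.8
tool_pos: [0.5141, 0.0109, 0.0832]
tool_rot: [-1.374, 0.891, -0.896]
contact_force: [-1.9, 0.1, 6.1]
opening: 0.0385
```

```bash
python3 av.py; python3 to.py 0.5136 0.0110 0.082 -0.8
```

```text
16.0 [ 0.5141  0.0109  0.0833 -2.2535 -0.3473  5.5535 -0.0151  0.348  -0.0044] yaw -1.150428240779671 -0.546890327809313
t 16.0 pos [0.5141 0.0109 0.0833] yaw -1.150428240779671 open 0.03861158087417233 F [-2.5681 -1.1629  5.6738] T [-0.0233  0.34    0.0022] q6 -0.546890327809313
shift [-0.0003  0.0013 -0.0004] turn [ -0.3301 -20.078    0.0425]
```

Call:
arm_command --steps '[[[-0.0003,0,-0.0004],[0,-3,0],0.4],[[-0.0003,0,-0.0004],[0,-6,0],0.4],[[-0.0003,0,-0.0004],[0,-9,0],0.4],[[-0.0003,0,-0.0004],[0,-12,0],0.4],[[-0.0003,0,-0.0004],[0,-12,0],0.4]]'

```text
t: 16.5
tool_pos: [0.5138, 0.011, 0.0833]
tool_rot: [-1.438, 0.73, -0.737]
contact_force: [0.2, 0.2, 2.3]
opening: 0.0387
```

```bash
python3 av.py
```

```text
16.7 [ 0.5138  0.011   0.0834  0.3889 -0.1414  1.9134 -0.0169 -0.0862 -0.0132] yaw -0.941794174091396 -0.7554845205535068
```

Call:
arm_command --steps '[[[0,0,0],[0,-2,0],0.4],[[0,0,0],[0,-4,0],0.4],[[0,0,0],[0,-4,0],0.4]]'

```text
t: 17.0
tool_pos: [0.5139, 0.0111, 0.0833]
tool_rot: [-1.456, 0.677, -0.684]
contact_force: [0.5, 0.3, 2.4]
opening: 0.0385
```

```bash
python3 av.py
```

```text
17.2 [ 0.5139  0.0111  0.0834 -0.2809  0.1152  1.9565  0.0233 -0.0395 -0.0359] yaw -0.8726098172205295 -0.8246510556486368
```

Call:
arm_command --steps '[[[0,0,0],[0,-2,0],0.4],[[0,0,0],[0,-4,0],0.4],[[0,0,0],[0,-4,0],0.4]]'

```text
t: 17.5
tool_pos: [0.5139, 0.0111, 0.0833]
tool_rot: [-1.473, 0.624, -0.631]
contact_force: [-0.2, 0.3, 1.9]
opening: 0.038
```

```bash
python3 av.py
```

```text
17.7 [ 0.5139  0.0111  0.0834  0.1473  0.0753  1.8653  0.0154 -0.0235 -0.0213] yaw -0.8034221311126085 -0.8938664585570156
```

Call:
arm_command --steps '[[[0,0,0],[0,-1.5,0],0.4],[[0,0,0],[0,-3,0],0.4],[[0,0,0],[0,-3,0],0.4]]'

```text
t: 18.0
tool_pos: [0.5139, 0.0111, 0.0834]
tool_rot: [-1.485, 0.583, -0.59]
contact_force: [-0.4, 0.4, 1.7]
opening: 0.0388
```

```bash
python3 av.py
```

```text
18.2 [ 0.5139  0.0111  0.0834  0.8319  0.1496  1.3868  0.0468 -0.0731 -0.0155] yaw -0.7511061433885987 -0.9461771609721653
```

Call:
arm_command --steps '[[[0,0,0],[0,-1.5,0],0.4],[[0,0,0],[0,-3,0],0.4],[[0,0,0],[0,-3,0],0.4]]'

```text
t: 18.5
tool_pos: [0.5139, 0.0111, 0.0833]
tool_rot: [-1.496, 0.542, -0.55]
contact_force: [1.0, 0.3, 2.1]
opening: 0.0386
```

```bash
python3 av.py
```

```text
18.7 [ 0.5139  0.0111  0.0834  0.8618  0.2005  1.5497  0.0536 -0.0765  0.0016] yaw -0.6988172019982066 -0.9984685943621844
```

Run:
```python
from meas import *
s=ctrl.get_image("scene");save(s,"s11.png",(178,220,260,308),14)
```

```text
(no output)
```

View pics/s11.png

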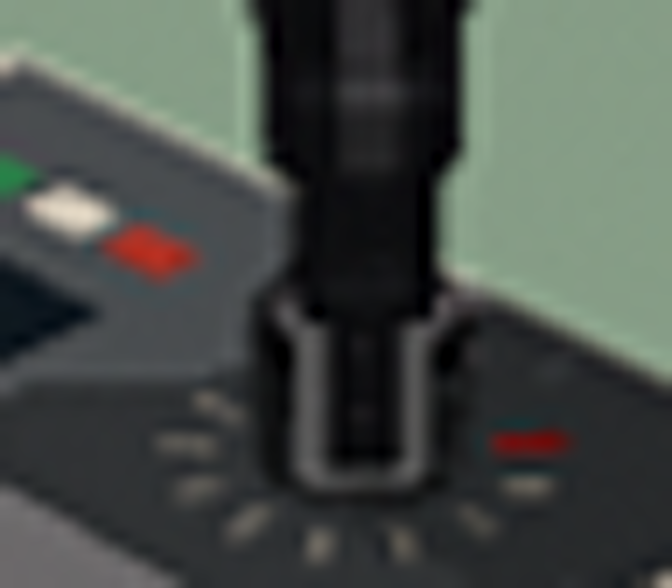

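Call:
arm_command --steps '[[[0,0,0],[0,-1.5,0],0.4],[[0,0,0],[0,-3,0],0.4],[[0,0,0],[0,-3,0],0.4]]'

```text
t: 19.05
tool_pos: [0.514, 0.0111, 0.0834]
tool_rot: [-1.506, 0.501, -0.509]
contact_force: [0.9, 0.1, 1.2]
opening: 0.0386
```

```bash
python3 av.py
```

```text
19.25 [ 0.5139  0.0111  0.0834  0.8348  0.3516  1.5535  0.094  -0.0939 -0.0183] yaw -0.6464929969359763 -1.0508355411565395
```

Call:
arm_command --steps '[[[0,0,0],[0,0,0],0.6],[[0,0,0],[0,0,0],0.7],[[0,0,0],[0,0,0],0.7],[[0,-0.02,0],[0,0,0],0.7],[[0,-0.06,0],[0,0,0],0.7]]'

```text
t: 19.75
tool_pos: [0.5104, 0.0112, 0.1398]
tool_rot: [-1.508, 0.509, -0.503]
contact_force: [0.7, -0.4, 0.1]
opening: 0.0596
```

Call:
arm_command --steps '[[[-0.03,-0.03,0.02],[0,0,0],0.7],[[-0.07,-0.03,0.05],[0,0,0],0.7],[[-0.1,-0.03,0.07],[0,0,0],0.7]]'

```text
t: 20.05
tool_pos: [0.4729, 0.1289, 0.1719]
tool_rot: [-1.506, 0.507, -0.505]
contact_force: [0.3, -0.1, -0.2]
opening: 0.0597
```

Run:
```python
from meas import *
p=ctrl.get_image("top");save(p,"t12.png",(205,265,240,310),10)
s=ctrl.get_image("scene");save(s,"s12.png",(178,220,260,308),14)
o=ctrl.get_obs();print(o["t"],o["tool_pos"])
for z in(.1065,):
  print("top",[ (a,b,n) for a,b,n in disc(p,222,250,260,292,z) if n>15])
  print("scene",[ (a,b,n) for a,b,n in disc(s,182,215,272,304,z)if n>15])
```

```text
20.15 [0.4715 0.1303 0.1705]
top [(array([0.5123, 0.0118, 0.1065]), (np.float64(235.21142857142857), np.float64(274.5314285714286)), np.int32(175))]
scene [(array([0.5119, 0.0103, 0.1065]), (np.float64(199.3857142857143), np.float64(285.9142857142857)), np.int32(70))]
```

View pics/t12.png

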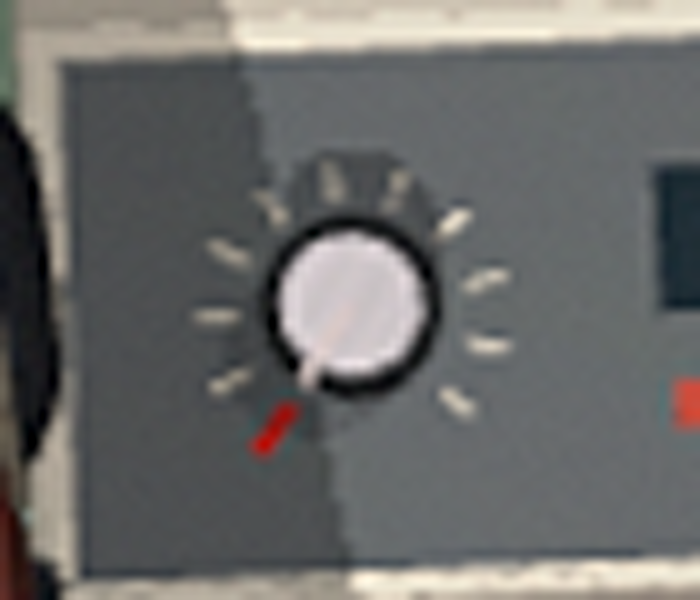

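View pics/s12.png

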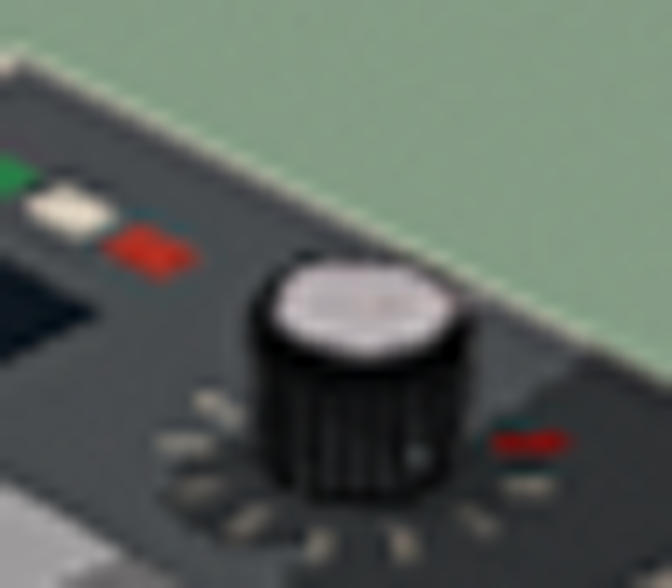

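```bash
cat > ptr.py <<'E'
from meas import *
p=ctrl.get_image("top")
up=10;r0,r1,c0,c1=205,265,240,310
A=cv2.resize(p["img"][r0:r1,c0:c1].astype(float),None,fx=up,fy=up,interpolation=cv2.INTER_CUBIC)
f=lambda r,c,z:px2w(p,((r+.5)/up-.5+r0,(c+.5)/up-.5+c0),z)[:2]
# knob outer centre: use disc
D=A.sum(2)>480
C,l=comps(D[200:400,250:450],3000); r,c,a,i=max(C,key=lambda x:x[2])
cen=f(r+200,c+250,.1065);print("disc",cen,a)
# polar profile at radii 17..20mm: brightness vs angle
g=A.sum(2)
ang=np.linspace(1.6,3.2,161);prof=[]
for t in ang:
    v=0
    for rr in np.arange(.0172,.0198,.0004):
        w=[cen[0]+rr*np.cos(t),cen[1]+rr*np.sin(t),.1065];q=w2px(p,w)
        v+=g[int((q[0]-r0+.5)*up),int((q[1]-c0+.5)*up)]
    prof.append(v/7)
prof=np.array(prof);w=np.clip(prof-np.median(prof)-25,0,None);k=np.argmax(prof);m=abs(ang-ang[k])<.35
print("pointer ang",(ang*w)[m].sum()/w[m].sum(),ang[k],prof.max(),np.median(prof))
# pinkness inside the disc
rg=A[...,0]-A[...,1];pr=[]
for t in ang:
    v=[]
    for rr in np.arange(.004,.015,.0005):
        q=w2px(p,[cen[0]+rr*np.cos(t),cen[1]+rr*np.sin(t),.1065]);v.append(rg[int((q[0]-r0+.5)*up),int((q[1]-c0+.5)*up)])
    pr.append(np.mean(v))
pr=np.array(pr);w=np.clip(pr-np.median(pr)-1,0,None);k=np.argmax(pr);m=abs(ang-ang[k])<.4;print("pink ang",(ang*w)[m].sum()/w[m].sum(),ang[k])
red=(A[...,0]-A[...,1]>60)&(np.arange(A.shape[1])<400)[None]
rr_,cc_=np.nonzero(red);W=np.array([f(r,c,.075) for r,c in zip(rr_,cc_)])
for cc in([.5138,.0108],[.5128,.0118]):
    d=W.mean(0)-cc;print("red ang",np.arctan2(d[1],d[0]),np.linalg.norm(d))
u,s,v=np.linalg.svd(W-W.mean(0),full_matrices=False);print("red dir",np.arctan2(v[0,1],v[0,0])%np.pi)
E
python3 ptr.py
```

```text
disc [0.5126 0.0119] 14764
pointer ang 2.595642480882267 2.58 523.6201149394072 73.39027415173712
pink ang 2.584872135835788 2.5700000000000003
red ang 2.5291736061236545 0.03161496784317145
red ang 2.537227578286102 0.030222839685404235
red dir 2.5018016139612396
```

```bash
python3 to.py 0.5139 0.0111 0.150 -0.70
```

```text
t 20.2 pos [0.4721 0.1288 0.1703] yaw -0.642926414014251 open 0.05997615507283924 F [ 0.0285 -0.9966  0.2551] T [-0.0049 -0.026   0.0325] q6 -0.8168082696319552
shift [ 0.1041  0.0198 -0.0691] turn [-0.0641  3.2699 -0.2534]
```

Call:
arm_command --steps '[[[0.035,0.005,-0.023],[0,0,0],0.7],[[0.07,0.01,-0.046],[0,0,0],0.7],[[0.095,0.015,-0.062],[0,0,0],0.7],[[0.104,0.02,-0.069],[0,0,0],0.7],[[0.104,0.02,-0.069],[0,0,0],0.7]]'

```text
t: 20.7
tool_pos: [0.5135, 0.0096, 0.1486]
tool_rot: [-1.509, 0.511, -0.501]
contact_force: [-0.6, 1.0, -0.1]
opening: 0.0598
```

```bash
python3 av.py; python3 to.py 0.5139 0.0111 0.0825 -0.65
```

```text
20.9 [ 0.5135  0.0115  0.1495 -0.2093  0.2594  0.0913  0.0122 -0.0193 -0.0017] yaw -0.641895486914735 -1.0530831221928605
t 20.9 pos [0.5137 0.0121 0.1499] yaw -0.641895486914735 open 0.05974077350499525 F [-0.513   0.2007  0.7135] T [ 0.0566 -0.0155  0.0531] q6 -1.0530831221928605
shift [ 0.001   0.0674 -0.0007] turn [-0.0813  0.4642 -0.2622]
```

Call:
arm_command --steps '[[[0.0005,0.03,-0.0005],[0,0,0],0.7],[[0.0005,0.05,-0.0005],[0,0,0],0.7],[[0.0005,0.063,-0.0005],[0,0,0],0.7],[[0.0005,0.067,-0.0005],[0,0,0],0.7],[[0.0005,0.067,-0.0005],[0,0,0],0.7]]'

```text
t: 21.4
tool_pos: [0.5135, 0.0121, 0.0828]
tool_rot: [-1.509, 0.505, -0.498]
contact_force: [0.3, 0.0, -0.1]
opening: 0.0601
```

```bash
python3 av.py; python3 to.py 0.5139 0.0111 0.0825 -0.65
```

```text
21.6 [ 0.5144  0.0117  0.084  -0.1742 -0.036   0.0091 -0.0396  0.0082  0.0141] yaw -0.641923040906164 -1.0542904675991003
t 21.6 pos [0.5146 0.0116 0.0842] yaw -0.641923040906164 open 0.060080820048524254 F [ 0.3458  0.2036 -0.1721] T [-0.0084 -0.0171  0.0158] q6 -1.0542904675991003
shift [-0.0002  0.0017 -0.0008] turn [-0.1509  0.4626 -0.1458]
```

Call:
arm_command --steps '[[[-0.0002,0,-0.0008],[0,0,0],0.5],[[-0.0002,0,-0.0008],[0,0,0],0.35],[[-0.0002,0,-0.0008],[0,0,0],0.35],[[-0.0002,0,-0.0008],[0,0,0],0.35],[[-0.0002,0,-0.0008],[0,0,0],0.35]]' --force 45

```text
t: 22.1
tool_pos: [0.5146, 0.0109, 0.0854]
tool_rot: [-1.508, 0.503, -0.502]
contact_force: [-1.6, -1.3, 5.1]
opening: 0.0382
```

```bash
python3 av.py
```

```text
22.3 [ 0.5146  0.0108  0.0854 -2.2789 -0.2652  5.8284 -0.0697  0.3092  0.016 ] yaw -0.6419223735388052 -1.055516693911295
```

Call:
arm_command --steps '[[[0,0,-0.0004],[0,-1.5,0],0.35],[[0,0,-0.0004],[0,-3,0],0.35],[[0,0,-0.0004],[0,-3,0],0.35]]'

```text
t: 22.6
tool_pos: [0.5145, 0.0107, 0.0856]
tool_rot: [-1.517, 0.461, -0.461]
contact_force: [-0.0, 1.1, 2.3]
opening: 0.0384
```

```bash
python3 av.py
```

```text
22.8 [ 0.5145  0.0107  0.0855 -0.8518  1.6968  2.555   0.2975  0.0543 -0.0008] yaw -0.5896173173105423 -1.108479892557851
```

Call:
arm_command --steps '[[[0,0,0],[0,-1.5,0],0.35],[[0,0,0],[0,-3,0],0.35],[[0,0,0],[0,-3,0],0.35]]'

```text
t: 23.1
tool_pos: [0.5145, 0.0107, 0.0855]
tool_rot: [-1.526, 0.42, -0.42]
contact_force: [-0.9, 1.6, 2.7]
opening: 0.0384
```

```bash
python3 av.py
python3 - <<'E'
from meas import *
s=ctrl.get_image("scene");save(s,"s13.png",(178,220,260,308),14)
E
```

```text
23.3 [ 0.5145  0.0107  0.0855 -0.4992  1.8151  3.0268  0.3044  0.0737 -0.0058] yaw -0.5373177975677627 -1.160811380464305
```

View pics/s13.png

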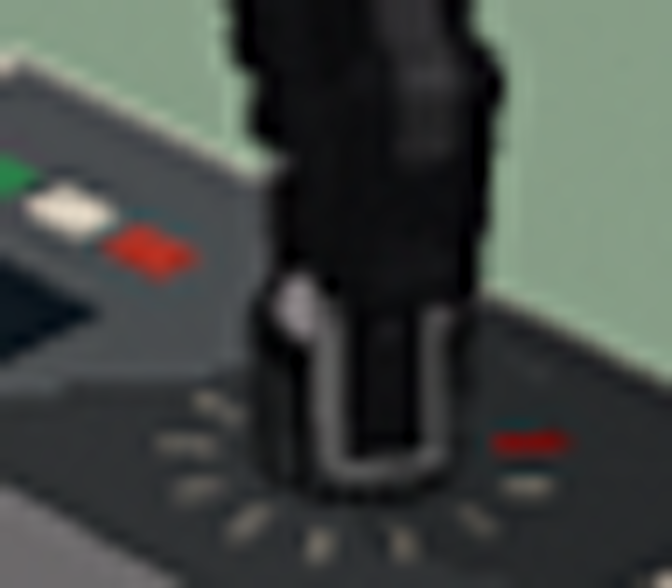

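Call:
arm_command --steps '[[[0,0,0],[0,0,0],0.6],[[0,0,0],[0,0,0],0.7],[[0,0,0],[0,0,0],0.7],[[0,-0.02,0],[0,0,0],0.7],[[0,-0.06,0],[0,0,0],0.7]]'

```text
t: 23.85
tool_pos: [0.5114, 0.0107, 0.142]
tool_rot: [-1.527, 0.428, -0.414]
contact_force: [0.2, 0.1, -0.6]
opening: 0.0596
```

Call:
arm_command --steps '[[[-0.03,-0.03,0.03],[0,0,0],0.7],[[-0.06,-0.03,0.06],[0,0,0],0.7],[[-0.08,-0.03,0.09],[0,0,0],0.7]]'

```text
t: 24.15
tool_pos: [0.4889, 0.1301, 0.1742]
tool_rot: [-1.526, 0.426, -0.417]
contact_force: [0.5, 0.2, -1.0]
opening: 0.0597
```

```bash
python3 ptr.py
python3 - <<'E'
from meas import *
p=ctrl.get_image("top");save(p,"t14.png",(205,265,240,310),10)
s=ctrl.get_image("scene");save(s,"s14.png",(178,220,260,308),14)
o=ctrl.get_obs();print(o["t"],o["tool_pos"])
E
```

```text
disc [0.5127 0.0115] 14569
pointer ang 2.598479356903898 2.58 517.2489803163579 75.05218635531173
pink ang 2.603038685972 2.63
red ang 2.521563842007609 0.03220833666625062
red ang 2.5291189496375686 0.030814295771491695
red dir 2.188945726043529
24.3 [0.4886 0.1302 0.1726]
```

View pics/t14.png

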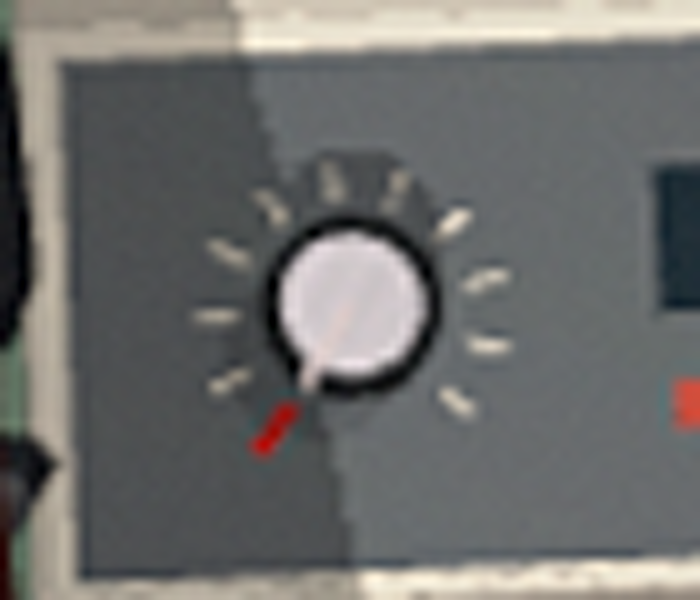

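View pics/s14.png

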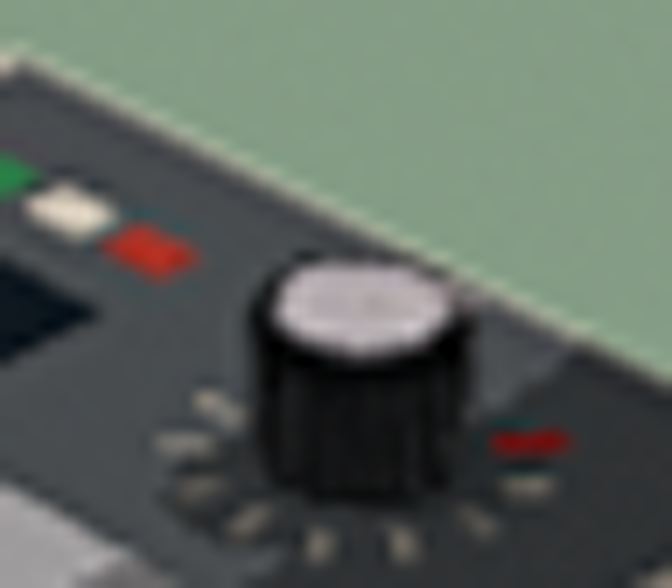

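Run:
```python
from meas import *
p=ctrl.get_image("top");save(p,"tf.png");s=ctrl.get_image("scene");save(s,"sf.png")
print([x[0] for x in disc(p,222,250,260,292,.1065) if x[2]>15],[x[0] for x in disc(s,182,215,272,304,.1065) if x[2]>15])
o=ctrl.get_obs();print(o["t"],o["tool_pos"],o["contact_force"])
```

```text
[array([0.5122, 0.0117, 0.1065])] [array([0.5119, 0.0101, 0.1065])]
24.4 [0.4888 0.1285 0.1723] [ 0.0097 -0.0284  0.673 ]
```

View pics/tf.png

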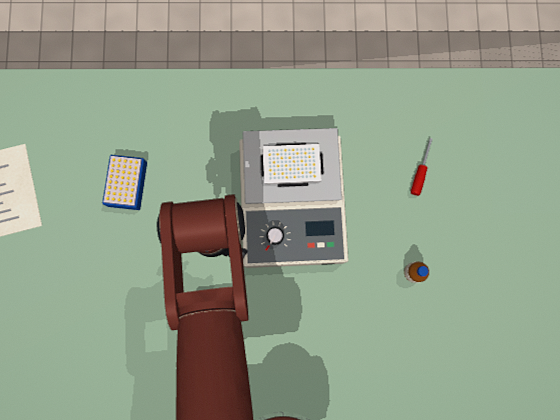

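View pics/sf.png

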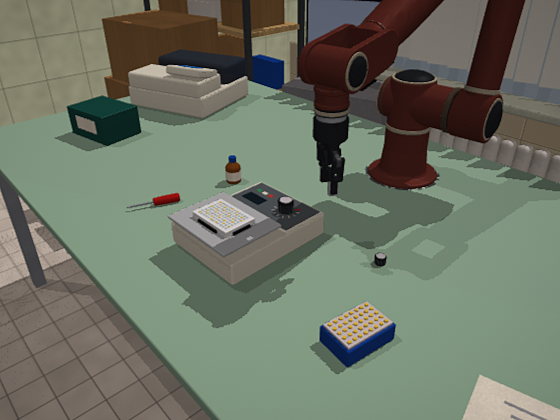

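Top view: the knob is on the dial at (235,275). The plate, bottle (272,418), screwdriver and tip rack are where they started. The scene view also shows the small knob still at (258,380) and the gripper clear of everything.

```bash
python3 -c "
from station import ctrl
print(ctrl.finish_job())"
```

```text
the job is handed in; nothing more can be done
None
```

The larger knob is back on the D-shaft, pressed home and turned anticlockwise to the stop. I let go and handed the job in at about 24 s.

- **Fitting:** No sweep for the flat was needed; it lined up on the first descent. I then met a solid stop and held about 11.5 N there; no reading came near 40 N.
- **Home height:** With the gripper clear, both cameras put the knob's top at the home height, 106.5 mm above the bench, to within about half a millimetre.
- **Stop:** I took it for the stop because the pointer stayed at 2.60 rad when I turned the gripper a further 0.1 rad. It slipped round the knob.
- **Other objects:** The plate, bottle, tip rack, screwdriver and small knob were not disturbed, and nothing touched the robot at the end.

Three checks did not fit neatly:

- **Pointer:** It reads about 2.60 rad against about 2.52 for the red mark. I put the difference down to play in the fit and picture resolution, and did not correct it.
- **Clip:** I saw only about 2 N as the clip should have passed, where 7 N was expected.
- **Stop torque:** The wrist torque never showed a clear jump at the stop.

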